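Free the wash basket and hang it on the empty hook

ROBOT

A 7-joint arm with a two-finger parallel gripper is mounted at the origin on a cart in front of the work surface, level with it; the furniture and walls round the work are solid. World frame = base frame: x ahead of the robot, y to its left, z up, the work surface at z = 0. Lengths are in m, angles in degrees, forces in N, time in s.
With the tool pointing down it reaches from about 0.425 to 0.875 m from the base axis. Payload 4.7 kg.
Tool frame: the origin (TCP) lies on the centre line of the jaws, within the pads' length; the fingertips stand 14 mm ahead of it and the grasp point (between the pads) lies 5 mm behind it; z points along the fingers, y is the line along which they close (so a half turn about z gives the same grasp; the last joint's range is limited). The gripper opens to 87 mm and grips with 3 to 60 N. Pads are 19 mm wide; open, the fingers measure 117 mm over their backs; the gripper's body (75 mm by 190 mm) begins 51 mm behind the grasp point.
Start: joints at [74.777, 18.392, -4.016, 83.108, 1.295, 78.541, -3.26], TCP at [0.179, -0.625, 0.237] pointing down, gripper open.
Joint ranges: [-163.93, 163.93], [-17.29, 119.83], [-79.2, 71.16], [3.27, 140.29], [-89.18, 269.18], [5.43, 117.66], [-154.24, 154.24]. Speed limits (degrees/s): [147.25, 147.25, 180, 180, 180, 180, 180].

INTERFACE

Orientations are given as [roll, pitch, yaw] about the fixed x, y, z axes, in that order (R = Rz(yaw) Ry(pitch) Rx(roll)).
In Python, from cell import env gives the robot as it stands.
- The arm moves only by the tool jog_arm, never from a script. Its argument "motion" is a list that holds one entry, the list of rows, each a list of 7 numbers: the shift along the tool's x, y, z in units of 0.1 m (1.0 is 0.1 m), then the turn, a rotation vector about the tool's x, y, z in units of 180 degrees (1.0 is 180 degrees), then the closure, from 0 (fully open) to 1 (shut). A call has 1 to 5 rows; each row is the pose to reach, as a shift and turn from the pose commanded when the call began, along the tool's axes at that moment, turning the shorter way round; what a row does not reach only later rows make up. A row lasts 1/10 s, in which the tool goes at most 50 mm and 8.59 degrees, less where a joint would pass 70% of its speed; a pose out of reach is approached as far as the arm can. A call with a number of a shift or a turn outside -1 to 1 is refused whole. A call with a gripper value outside its range is refused whole. The fingers move at their own pace and stop on an object; "grip_force" is the grip in N (left out, the last holds). Time passes only in rows, so rows that repeat a pose let the fingers close. It gives the time, the measured TCP pose, the force, the opening and the grip force at its end, in the units of the state.
- env.get_obs(): the state, without advancing time (a new reading comes with each control period).
- env.read_camera(name): name is "scene" or "top" or "wrist"; returns (picture, depth): 384x512x3 uint8, red, green, blue; 384x512 float32, m along the optical axis (not along the pixel's ray), 0 where there is no reading.
- env.camera_info(name): a dict with "camera_matrix" (3x3 intrinsics, pixels), "origin" and "orientation" of the camera in the world; the wrist camera has in their place "mount" (4x4, takes a point from camera to tool coordinates, whose origin is the TCP and whose axes are the flange's). Camera axes: x right, y down, z forward; pixel columns grow to the right and rows downward; lengths in m; the calibration is good to about 2 mm. A picture is of the moment at which its call begins: read the wrist's pose just before it. camera_info takes no time and is no camera call.
- env.sign_off(): hands the job in; it is judged then, once.
The state is a dict: "time_s": time; "qpos": joint angles; "joint_velocities": joint speeds; "effort": joint torques, N m; "tool_pos": TCP position; "tool_rot": TCP orientation; "force": force on the tool from outside, world axes, zero at the start; "wrist_torque": the same for the moment, N m; "grip_width": finger opening in m; "grasp_force": force on a finger pad.
Only numpy, scipy, OpenCV 4.12 (cv2) and the standard library are available. Lean on these libraries where they do the work, as an engineer would, in place of code of your own. Each camera call takes 0.05 s, during which the arm holds its last target. There are 200 camera calls.

TASK

The rinsed wire wash basket is shoved up against the two media bottles, so its folded handle is trapped: first bring it out, set it down upright on the bench well clear of the bottles and let go of it. Then swing its handle up and hang the basket by the middle of the handle on the retort-stand hook that is empty, so that it hangs level and still. Leave the basket that already hangs and everything else on the bench where they are.

Things in the scene. Friction and masses are not known exactly. Their poses are not given: they have to be found in the camera images.
- basket: The basket to hang: stainless wire basket, 64 mm (its x) by 104 mm (its y), 56 mm high, 0.2 to 0.35 kg with its handle; origin at the centre of its underside, z up. It stands with its +x side, over which the handle is folded, close to the bottles; its -x side is free. Walls 3 mm thick, inside empty, floor 5 mm up.
- rim (a point): Centre of the basket's free rim: the middle of the -x long side, 28 mm from the basket's middle, 52 mm above its underside. The rim is a rolled round tube 8 mm thick, running along the basket's y here; there is room for a finger inside the basket (53 mm from wall to wall).
- handle (a joint): Angle of the basket's hinged handle, rad: 0 = leaning out over the +x side on its stop, 40 degrees above level; 0.873 = upright; 1.745 = leaning over the -x side on the other stop. It turns easily about the basket's y axis, 46 mm above the underside, and stays up only within about 10 degrees of upright, else it falls to the nearer side; a light push on the bar swings it.
- handle_mid (a point): Underside of the hump in the middle of the handle, the point that belongs on the hook: 74 mm from the pivot axis (handle upright: 120 mm above the basket's underside). Hump 34 mm wide at its foot, 10 mm high, of 8 mm wire. The handle is 122 mm wide over its 6 mm legs and open between them down to the rim. Only its position counts.
- grip_a (a point): Centre of the handle's straight grip bar on the basket's +y side of the hump: 34 mm from the middle along the basket's y, 68 mm from the pivot axis. Round bar 8 mm thick, along the basket's y, straight from 17 to 50 mm from the middle. Folded, it is 52 mm out from the basket's middle on the +x side and 90 mm above the underside.
- grip_b (a point): The same on the basket's -y side of the hump.
- hook_seat (a point): The empty hook: top of its 7 mm rod at the bottom of the dip where the handle must rest, 0.168 to 0.228 m above the table, height different each time; it does not slip. Its frame: x level, from the hook's tip back to the stand's rod, z up. Dip 14 mm long. The upturned tip is 17 mm in front (-x) and ends 18 mm above this point; the arm behind is 6 mm higher and runs back to the boss 92 mm behind.
- stand_1: The retort stand with the empty hook, fixed to the bench: grey base plate 150 mm (x) by 100 mm (y), 12 mm high, origin at the centre of the underside; 10 mm upright rod to 250 mm above the table, 56 mm along +x of the origin. The hook points to -x, over the base.
- stand_2: The other retort stand, same size, hook at 200 mm, with a basket hung on it; fixed to the bench. Its hung basket is 122 mm wide along this stand's y and centred 49 mm along -x of the origin.
- basket_2: The basket that already hangs on the other stand, same size as the first, handle upright; origin at the centre of its underside. Loose; to be left hanging.
- media_bottle_1: Square white one-litre bottle, 89 x 89 x 211 mm, origin at the centre of its underside.
- media_bottle_2: Second square white one-litre bottle, 89 x 89 x 211 mm, beside the first; origin at the centre of its underside.
- terminal: Tablet on a low stand, fixed at the back of the bench; with its stand it takes up about 130 mm (x) by 190 mm (y), 190 mm high, centred 10 mm in front (-x) of its origin, which is on the table.
- cord (a point): Nearest bend of a black mains cord, 9 mm thick, that lies on the bench; all of the cord lies behind this point (greater x), running back and to the right. The front edge of the bench is about 0.22 m in front of it.
- film_box: White card box, 53 mm (x) by 118 mm (y) by 58 mm high, near one end of the basket; origin at the centre of its underside.
- tube_3: Upright 50 ml tube with orange cap, 34 mm across, 114 mm high, near the other end of the basket; origin at the centre of its underside.
- timer: Flat bench timer, 66 x 62 x 18 mm, origin at the centre of its underside.
- label_roll: White roll of labels lying flat, 60 mm across, 19 mm high, origin at the centre of its underside.
- thermo_meter: Black probe thermometer lying flat, 146 mm (x) by 56 mm (y) by 26 mm, origin at the centre of its underside.
Not all that is in view belongs to the job. What is shaped like the stand_1 but purple is not meant.

How it is judged (in metres and radians):
On the way, in this order (a step that is already met when the one before it is completed fails the run):
1. the basket stands upright on the table, released, its middle at least 150 mm from the middle of each media bottle (height (world z) of basket below 0.006 m and angle between basket's own z axis and vertical below 0.06 rad and linear speed of basket below 0.02 m/s and contact force between the fingers and basket below 0.1 N and horizontal distance between basket and media_bottle_1 above 0.15 m and horizontal distance between basket and media_bottle_2 above 0.15 m), for 0.2 s.
2. the basket is carried by its raised handle, at least 30 mm off the table (height (world z) of basket above 0.03 m and value of joint handle between 0.45 and 1.3 rad and angle between basket's own z axis and vertical below 0.4 rad), for 0.2 s.
At the end, for the whole second after the job is handed in: the basket hangs on the empty hook by the middle of its handle (underside of the hump within 16 mm of the bottom of the hook's dip, the hook bearing its weight), clear of the table, level within 0.2 rad, still, and released (distance between handle_mid and hook_seat below 0.016 m and contact force between basket and stand_1 above 1 N and height (world z) of basket above 0.03 m and angle between basket's own z axis and vertical below 0.2 rad and linear speed of basket below 0.04 m/s and angular speed of basket below 0.4 rad/s and contact force between basket and the fingers below 0.1 N); the robot touches nothing.
It fails at once if a bystander (bottle, box, tube, timer, label roll, thermometer) pushed more than 30 mm (distance of any of media_bottle_1, media_bottle_2, film_box, tube_3, timer, label_roll, thermo_meter from where it was at the start of the episode above 0.03 m).
It fails at once if the tube or a bottle tipped over (angle between any of tube_3, media_bottle_1, media_bottle_2's own z axis and vertical above 0.5 rad).
It fails at once if the hung basket knocked off or swung more than 50 mm (distance of basket_2 from where it was at the start of the episode above 0.05 m).
It fails at once if the basket tipped over (angle between basket's own z axis and vertical above 1 rad).
It also fails if it takes over 54 s, if anything falls off the work surface, if the arm or the gripper's body presses on something with over 40 N, if the wrist force passes 120 N, or if a joint passes its speed limit or range.

## Working session

There is one attempt and no reset: what is moved stays moved. The work goes in short steps, Python scripts to look and compute and a tool call to move; the robot and the scene stay as the last step left them, time stands still between calls to the robot, and variables do not carry over. Pictures are saved under pics/ and viewed, at most 13 in all, crops included, and the job is handed in when it is done.

Besides the shell and the picture viewer there is one more tool, called after ">>>" as name(argument=value, ...) on one line, values as JSON. jog_arm: Moves the arm, as the interface text tells. Shifts and turns lie within -1 to 1; 1 stands for 0.1 m of shift or 180 degrees of turn. Its arguments: {"type":"object","properties":{"motion":{"type":"array","items":{"type":"array","items":{"type":"array","items":{"type":"number"}}}},"grip_force":{"type":"number"}},"required":["motion"]}

```bash
ls; mkdir -p pics; cat > look.py <<'E'
import numpy as np,cv2,json
from cell import env
from scipy.spatial.transform import Rotation as R
def shot(n,fn=None):
    p,d=env.read_camera(n)
    np.savez('/tmp/%s.npz'%n,p=p,d=d)
    if fn: cv2.imwrite('pics/'+fn,p[:,:,::-1])
    return p,d
def cloud(n,d):
    i=env.camera_info(n);K=np.array(i['camera_matrix'])
    v,u=np.mgrid[:d.shape[0],:d.shape[1]]
    P=np.stack([(u-K[0,2])/K[0,0]*d,(v-K[1,2])/K[1,1]*d,d],-1)
    o=np.array(i['orientation']);
    M=o if o.shape==(3,3) else R.from_euler('xyz',o,degrees=True).as_matrix()
    return P@M.T+np.array(i['origin'])
E
python3 - <<'E'
from look import *
for n in('scene','top'):
    p,d=shot(n,n+'0.png'); print(env.camera_info(n)); C=cloud(n,d); print(C[200,::100].round(3))
print(env.camera_info('wrist'));print(env.get_obs())
E
```

```text
pics
{'camera_matrix': array([[412.01189746,   0.        , 255.76502083],
       [  0.        , 412.01189746, 192.11541493],
       [  0.        ,   0.        ,   1.        ]]), 'origin': array([-0.45879457,  0.7084459 ,  1.17063532]), 'orientation': array([-129.79591756,   -0.49535142, -129.47644302])}
[[ 1.071e+00  6.990e-01  1.340e-01]
 [ 7.670e-01  4.200e-01  1.870e-01]
 [ 6.010e-01  1.030e-01  1.270e-01]
 [ 4.570e-01 -3.080e-01  1.000e-03]
 [ 3.610e-01 -1.023e+00 -3.230e-01]
 [ 1.310e-01 -2.028e+00 -7.150e-01]]
{'camera_matrix': array([[472.27820466,   0.        , 252.62205508],
       [  0.        , 472.27820466, 195.53294898],
       [  0.        ,   0.        ,   1.        ]]), 'origin': array([-0.24674473,  0.16974946,  1.83462522]), 'orientation': array([-155.40045944,    0.60850867, -110.66174182])}
[[ 8.440e-01  8.650e-01  1.090e-01]
 [ 7.590e-01  5.080e-01  0.000e+00]
 [ 5.770e-01  1.100e-01  6.400e-02]
 [ 4.540e-01 -2.890e-01  1.000e-03]
 [ 9.700e-02 -3.650e-01  6.870e-01]
 [ 3.270e-01 -1.621e+00 -7.980e-01]]
{'camera_matrix': array([[303.26305229,   0.        , 256.141
[... 472 characters left out ...]
: 0.1, 'qpos': array([74.77324316, 18.43370259, -4.01615978, 83.16632234,  1.29593201,
       78.54169041, -3.26132156]), 'joint_velocities': array([-0.0670313 , -0.04739953,  0.01301299, -0.19435891,  0.11198677,
       -0.00143675,  0.03823906]), 'effort': array([-2.20411243e-04, -4.92568803e+01, -4.05640975e-01, -3.13400459e+01,
       -6.41447003e-02,  3.93745839e-02,  3.11695646e-05]), 'tool_pos': array([ 0.17936868, -0.62427925,  0.23559747]), 'tool_rot': array([-1.79903570e+02,  6.15659829e-03,  1.60357819e+01]), 'force': array([-0.40232737,  0.00901338,  0.58002496]), 'wrist_torque': array([ 0.00042132, -0.00413892, -0.01271856]), 'grasp_force': 0.0, 'grip_width': 0.0871699564563324}
```

View pics/scene0.png

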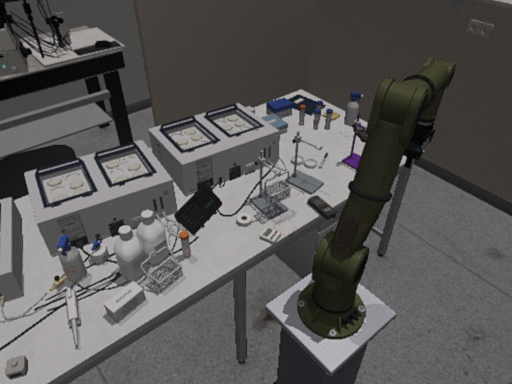

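View pics/top0.png

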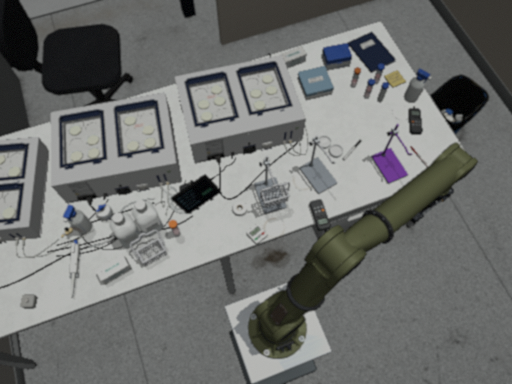

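The scene view shows the basket at (163,272) between the film box (125,300) and the tube (185,245), with the bottles behind it. The hung basket on stand_2 is at (275,190) and the empty grey stand_1 at (303,175). The purple decoy is at (355,160). Next I'll measure positions from depth.

```bash
python3 - <<'E'
from look import *
def up(p,r,s): a,b,c,e=r; return cv2.resize(p[b:e,a:c],None,fx=s,fy=s,interpolation=cv2.INTER_CUBIC)
s=np.load('/tmp/scene.npz');t=np.load('/tmp/top.npz')
a=up(s['p'],(85,200,215,330),3);b=up(s['p'],(230,120,360,250),3)
c=up(t['p'],(90,190,220,290),3);d=up(t['p'],(225,130,355,230),3)
im=np.vstack([np.hstack([a,b]),np.hstack([c,d])])
im=cv2.resize(im,None,fx=.86,fy=.86); print(im.shape)
cv2.imwrite('pics/crops.png',im[:600,:,::-1])
C=cloud('top',t['d']);S=cloud('scene',s['d'])
import itertools
# height-map of both clouds (max z) on world grid for views
P=np.vstack([C.reshape(-1,3),S.reshape(-1,3)])
def rep(n,x0,x1,y0,y1,z0,z1):
    m=(P[:,0]>x0)&(P[:,0]<x1)&(P[:,1]>y0)&(P[:,1]<y1)&(P[:,2]>z0)&(P[:,2]<z1);Q=P[m]
    print(n,len(Q),Q.mean(0).round(3) if len(Q) else '',Q.min(0).round(3) if len(Q) else '',Q.max(0).round(3) if len(Q) else '')
for n,uv in dict(film=(113,270),bot1=(122,226),bot2=(147,213),bask=(150,248),tube=(173,225),timer=(257,234),roll=(239,210),st1=(318,178),st2=(268,200),therm=(319,215),term=(195,193)).items():
    print(n,C[uv[1],uv[0]].round(3))
for n,uv in dict(film=(125,300),bot1=(125,240),bot2=(148,222),tube=(184,240),st1=(303,180),hooktip=(320,147),rod=(297,140)).items():
    print('s',n,S[uv[1],uv[0]].round(3))
# table z check
print(np.median(C[240:250,200:215].reshape(-1,3),0))
E
```

```text
(593, 671, 3)
film [-0.247  0.17   1.835]
bot1 [0.533 0.424 0.165]
bot2 [0.55  0.321 0.166]
bask [0.472 0.364 0.008]
tube [0.491 0.244 0.112]
timer [ 0.372 -0.062  0.013]
roll [ 0.496 -0.029  0.019]
st1 [ 0.515 -0.397  0.02 ]
st2 [ 0.494 -0.158  0.021]
therm [ 0.355 -0.33   0.022]
term [0.593 0.121 0.109]
s film [0.413 0.52  0.057]
s bot1 [0.536 0.436 0.178]
s bot2 [0.556 0.339 0.187]
s tube [0.485 0.251 0.097]
s st1 [ 0.542 -0.408  0.01 ]
s hooktip [ 0.694 -0.682 -0.003]
s rod [ 0.583 -0.389  0.212]
[ 0.40819899  0.14313607 -0.00255192]
```

View pics/crops.png

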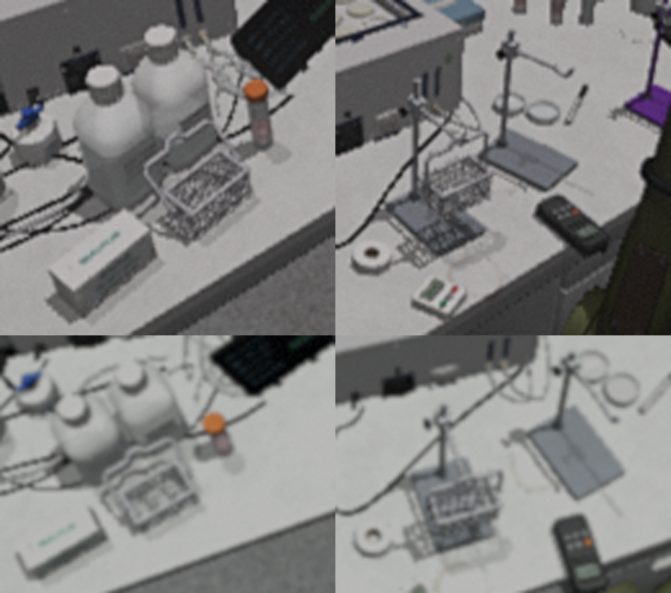

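The crops show the folded handle at the basket's bottle side and the basket roughly aligned with the bottles. Stand_1's hook runs from its rod (568,355) to a tip at (615,420), pointing toward the robot. Now I'll fit the poses.

```bash
python3 - <<'E'
from look import *
s=np.load('/tmp/scene.npz');t=np.load('/tmp/top.npz')
C=cloud('top',t['d']);S=cloud('scene',s['d'])
def pts(X,x0,x1,y0,y1,z0,z1):
    P=X.reshape(-1,3);m=(P[:,0]>x0)&(P[:,0]<x1)&(P[:,1]>y0)&(P[:,1]<y1)&(P[:,2]>z0)&(P[:,2]<z1);return P[m]
def rect(n,Q):
    (c,sz,a)=cv2.minAreaRect((Q[:,:2]*1000).astype(np.float32)); print(n,len(Q),np.round(c,1),np.round(sz,1),round(a,1))
for nm,X in(('top',C),('scene',S)):
    print(nm)
    rect('rim',pts(X,.36,.56,.28,.47,.045,.062))
    rect('wallall',pts(X,.36,.5,.28,.45,.01,.062))
    rect('handle',pts(X,.42,.52,.28,.46,.07,.105))
    rect('film',pts(X,.34,.5,.44,.62,.05,.065))
    rect('stand1 base',pts(X,.42,.66,-.52,-.28,.007,.018))
    rect('stand2 base',pts(X,.40,.62,-.25,-.08,.007,.018))
    rect('bot',pts(X,.45,.65,.26,.50,.10,.17))
    rect('tube',pts(X,.44,.54,.21,.28,.09,.12))
    Q=pts(X,.40,.68,-.56,-.28,.12,.27); rect('hook',Q)
    if len(Q): print(Q[np.argsort(Q[:,0])].round(3)[::max(1,len(Q)//25)].tolist())
# front edge and cord
Q=pts(C,.2,.5,.0,.25,-.01,.012); print('front x near y=.12', np.percentile(Q[abs(Q[:,1]-.12)<.02][:,0],[0,1]).round(3))
m=(t['p'].sum(2)<130)&(C[...,2]<.02)&(C[...,2]>-.02)&(C[...,0]>.25)&(C[...,0]<.6)&(abs(C[...,1]-.1)<.12)
Q=C[m]; print('cord',Q[np.argsort(Q[:,0])][:6].round(3))
E
```

```text
top
rim 275 [476.1 378.2] [133.3 194.7] 6.8
wallall 278 [428.9 353.3] [108.6 153.3] 7.3
handle 145 [489.3 381.7] [ 62.4 146.8] 4.8
film 381 [430.3 519. ] [ 57.4 117.7] 12.3
stand1 base 632 [ 540.4 -400.2] [237.8 238. ] 0.2
stand2 base 379 [ 508.7 -165.1] [165.4 216.6] 89.9
bot 787 [543.2 369.5] [125.4 198.5] 10.2
tube 64 [496.5 245.2] [31.1 30.3] 17.0
hook 135 [ 536.9 -406.4] [133.3  41.4] 22.9
[[0.467, -0.413, 0.224], [0.477, -0.416, 0.207], [0.491, -0.418, 0.206], [0.499, -0.413, 0.211], [0.51, -0.413, 0.217], [0.52, -0.408, 0.219], [0.533, -0.405, 0.224], [0.544, -0.402, 0.216], [0.558, -0.404, 0.215], [0.568, -0.4, 0.218], [0.574, -0.394, 0.22], [0.577, -0.405, 0.209], [0.578, -0.386, 0.226], [0.58, -0.37, 0.225], [0.581, -0.393, 0.247], [0.583, -0.368, 0.213], [0.584, -0.393, 0.149], [0.585, -0.391, 0.173], [0.585, -0.387, 0.206], [0.586, -0.399, 0.221], [0.587, -0.393, 0.128], [0.587, -0.374, 0.218], [0.588, -0.404, 0.222], [0.59, -0.384, 0.216], [0.592, -0.406, 0.223], [0.594, -0.382, 0.211], [0.599, -0.394, 0.234]]
scene
rim 387 [479.5 380.9] [177.4 148.6] 89.7
wallall 433 [4
[... 346 characters left out ...]
.463, -0.41, 0.225], [0.474, -0.413, 0.208], [0.489, -0.415, 0.209], [0.5, -0.408, 0.217], [0.512, -0.409, 0.215], [0.528, -0.407, 0.213], [0.541, -0.402, 0.213], [0.557, -0.405, 0.214], [0.569, -0.394, 0.217], [0.575, -0.37, 0.214], [0.578, -0.367, 0.209], [0.579, -0.391, 0.219], [0.58, -0.397, 0.231], [0.581, -0.389, 0.203], [0.582, -0.39, 0.134], [0.583, -0.389, 0.212], [0.584, -0.384, 0.214], [0.585, -0.387, 0.202], [0.586, -0.39, 0.236], [0.586, -0.386, 0.217], [0.587, -0.398, 0.165], [0.587, -0.37, 0.218], [0.588, -0.39, 0.136], [0.589, -0.391, 0.203], [0.59, -0.393, 0.129], [0.592, -0.396, 0.169], [0.595, -0.389, 0.216], [0.597, -0.386, 0.211]]
front x near y=.12 [0.338 0.34 ]
cord []
```

```bash
cat >> look.py <<'E'
def tool(psi,tilt=0):
    """tool down with x at yaw psi; tilt>0 leans the body back against tool +y (fingers point ahead along tool y)"""
    return R.from_euler('xyz',[180,0,psi],degrees=True)*R.from_euler('x',-tilt,degrees=True)
def pose():
    o=env.get_obs(); return np.array(o['tool_pos']),R.from_euler('xyz',o['tool_rot'],degrees=True),o
def plan(vias,start=None):
    p,r,o=pose() if start is None else (*start,None)
    print('from',p.round(4),r.as_euler('xyz',degrees=True).round(1))
    for tp,tr in vias:
        tp=np.array(tp,float)
        while True:
            dl=r.inv().apply(tp-p)/.1; dv=(r.inv()*tr).as_rotvec()/np.pi
            k=max(1,abs(dl).max()/1.,np.linalg.norm(dl)*2/5,np.linalg.norm(dv)*180/8.59/5)
            a=(dl/k).round(3);b=(dv/k).round(3)
            n=int(np.ceil(max(np.linalg.norm(a)*2,np.linalg.norm(b)*180/8.59)))
            print('  ',[*map(float,a),*map(float,b)],'x',n)
            p=p+r.apply(a*.1); r=r*R.from_rotvec(b*np.pi)
            if k==1: break
    print('to',p.round(4),r.as_euler('xyz',degrees=True).round(1)); return p,r
def wristcloud(d):
    p,r,o=pose();i=env.camera_info('wrist');K=i['camera_matrix'];M=i['mount']
    v,u=np.mgrid[:d.shape[0],:d.shape[1]]
    P=np.stack([(u-K[0,2])/K[0,0]*d,(v-K[1,2])/K[1,1]*d,d],-1)
    return r.apply((P@M[:3,:3].T+M[:3,3]).reshape(-1,3)).reshape(P.shape)+p
E
python3 -c "
from look import *
plan([((.3,-.55,.42),tool(58)),((.47,-.44,.42),tool(100))])"
```

```text
from [ 0.1794 -0.6243  0.2356] [-179.9    0.    16. ]
   [0.74, -0.208, -1.0, -0.0, -0.0, -0.126] x 3
   [0.644, 0.079, -0.844, -0.0, -0.0, -0.107] x 3
   [1.0, 0.468, 0.001, -0.0, -0.0, -0.127] x 3
   [0.617, 0.683, 0.0, -0.0, -0.001, -0.106] x 3
to [ 0.47 -0.44  0.42] [-1.80e+02  1.00e-01  9.99e+01]
```

>>> jog_arm(motion=[[[0.74,-0.21,-1,0,0,-0.126,0],[0.74,-0.21,-1,0,0,-0.126,0],[0.74,-0.21,-1,0,0,-0.126,0]]])

```text
time_s: 0.4
tool_pos: [0.2483, -0.5829, 0.34]
tool_rot: [179.8, -0.1, 39.2]
force: [0.9, -0.4, 0.5]
grip_width: 0.0869
grasp_force: 0.0
```

>>> jog_arm(motion=[[[0.64,0.08,-0.84,0,0,-0.107,0],[0.64,0.08,-0.84,0,0,-0.107,0],[0.64,0.08,-0.84,0,0,-0.107,0]]])

```text
time_s: 0.7
tool_pos: [0.3053, -0.5481, 0.4264]
tool_rot: [179.5, 0.1, 58.6]
force: [-0.9, -0.2, 1.2]
grip_width: 0.0871
grasp_force: 0.0
```

>>> jog_arm(motion=[[[1,0.47,0,0,0,-0.127,0],[1,0.47,0,0,0,-0.127,0],[1,0.47,0,0,0,-0.127,0]]])

```text
time_s: 1.0
tool_pos: [0.3986, -0.4852, 0.4197]
tool_rot: [179.9, -0.2, 81.7]
force: [1.2, 1.4, -0.7]
grip_width: 0.0873
grasp_force: 0.0
```

>>> jog_arm(motion=[[[0.62,0.68,0,0,0,-0.106,0],[0.62,0.68,0,0,0,-0.106,0],[0.62,0.68,0,0,0,-0.106,0],[0.62,0.68,0,0,0,-0.106,0],[0.62,0.68,0,0,0,-0.106,0]]])

```text
time_s: 1.5
tool_pos: [0.4686, -0.4412, 0.4198]
tool_rot: [-179.9, -0.0, 99.7]
force: [-0.2, -0.3, -1.0]
grip_width: 0.0869
grasp_force: 0.0
```

```bash
python3 - <<'E'
from look import *
p,d=shot('wrist','w_hook.png');print(pose()[:1],pose()[2]['tool_rot'],pose()[2]['time_s'])
X=wristcloud(d);np.save('/tmp/X.npy',X)
P=X.reshape(-1,3);m=(P[:,2]>.15)&(P[:,2]<.27)&(P[:,1]<-.3);Q=P[m]
Q=Q[np.argsort(Q[:,0])];
for x in np.arange(.44,.62,.006):
    q=Q[abs(Q[:,0]-x)<.003]
    if len(q): print(x.round(3),len(q),np.median(q,0).round(4),q[:,2].max().round(4),q[:,1].min().round(3),q[:,1].max().round(3))
E
```

```text
(array([ 0.46831001, -0.44147899,  0.4200213 ]),) [-1.79924156e+02  3.82412901e-03  9.96985363e+01] 1.55
0.47 10 [ 0.4719 -0.4201  0.2292] 0.2306 -0.423 -0.418
0.476 32 [ 0.4756 -0.4185  0.2285] 0.2312 -0.422 -0.416
0.482 29 [ 0.4818 -0.4181  0.2145] 0.221 -0.422 -0.415
0.488 32 [ 0.4879 -0.4167  0.2113] 0.2138 -0.42 -0.414
0.494 31 [ 0.4941 -0.4158  0.2115] 0.2131 -0.419 -0.413
0.5 33 [ 0.4998 -0.4145  0.2146] 0.2176 -0.418 -0.411
0.506 33 [ 0.506  -0.4129  0.2175] 0.2195 -0.418 -0.41
0.512 32 [ 0.512  -0.4123  0.2178] 0.2195 -0.415 -0.409
0.518 30 [ 0.5179 -0.411   0.2178] 0.2199 -0.415 -0.408
0.524 33 [ 0.5237 -0.4097  0.2178] 0.2196 -0.414 -0.407
0.53 32 [ 0.5301 -0.4089  0.2178] 0.2196 -0.412 -0.406
0.536 31 [ 0.5361 -0.408   0.2181] 0.2193 -0.411 -0.405
0.542 31 [ 0.542  -0.4068  0.2177] 0.2191 -0.41 -0.404
0.548 33 [ 0.548  -0.4057  0.2176] 0.2193 -0.409 -0.403
0.554 31 [ 0.5543 -0.4051  0.2179] 0.2202 -0.408 -0.402
0.56 32 [ 0.5602 -0.4037  0.2178] 0.2192 -0.407 -0.4
0.566 34 [ 0.5664 -0.4021  0.218 ] 0.2203 -0.406 -0.399
0.572 35 [ 0.5726 -0.3999  0.2176] 0.2196 -0.404 -0.396
0.578 108 [ 0.5798 -0.3955  0.2191] 0.2319 -0.405 -0.37
0.584 200 [ 0.5834 -0.3952  0.2254] 0.2313 -0.408 -0.369
0.59 305 [ 0.5896 -0.3934  0.2288] 0.252 -0.407 -0.368
0.596 110 [ 0.5952 -0.392   0.2297] 0.2518 -0.406 -0.367
0.602 45 [ 0.6012 -0.39    0.2293] 0.2311 -0.405 -0.386
0.608 6 [ 0.6055 -0.3985  0.2285] 0.2291 -0.404 -0.392
```

View pics/w_hook.png

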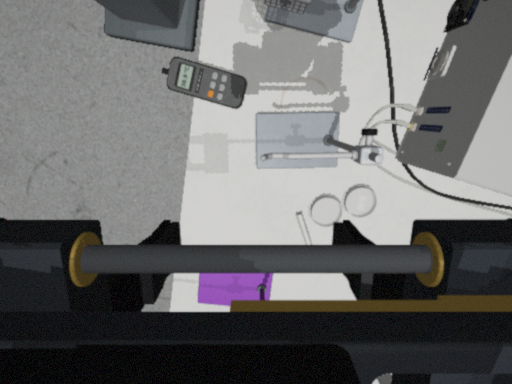

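Hook seat is about (0.491, -0.416, 0.2125) with hook yaw about 10.5°. The picture shows the tip at (266,157), the boss at (370,155) and the grey plate around (300,140). Next I move over to the basket.

>>> jog_arm(motion=[[[1,0.13,0,0,0,0,0],[1,0.13,0,0,0,0,0],[1,0.13,0,0,0,0,0]]])

```text
time_s: 1.85
tool_pos: [0.4661, -0.3326, 0.4222]
tool_rot: [179.9, -0.0, 100.3]
force: [1.0, 0.4, 0.4]
grip_width: 0.0871
grasp_force: 0.0
```

>>> jog_arm(motion=[[[1,0.13,0,0,0,0,0],[1,0.13,0,0,0,0,0],[1,0.13,0,0,0,0,0]]])

```text
time_s: 2.15
tool_pos: [0.4616, -0.2318, 0.4225]
tool_rot: [179.9, 0.0, 100.4]
force: [0.0, -0.3, 0.9]
grip_width: 0.0869
grasp_force: 0.0
```

>>> jog_arm(motion=[[[1,0.13,0,0,0,0,0],[1,0.13,0,0,0,0,0],[1,0.13,0,0,0,0,0]]])

```text
time_s: 2.45
tool_pos: [0.4568, -0.131, 0.4222]
tool_rot: [179.9, 0.0, 100.4]
force: [1.3, 0.1, 0.8]
grip_width: 0.0872
grasp_force: 0.0
```

>>> jog_arm(motion=[[[1,0.13,0,0,0,0,0],[1,0.13,0,0,0,0,0],[1,0.13,0,0,0,0,0]]])

```text
time_s: 2.75
tool_pos: [0.4519, -0.0302, 0.4219]
tool_rot: [179.9, 0.0, 100.5]
force: [-0.3, -0.0, 0.9]
grip_width: 0.0871
grasp_force: 0.0
```

>>> jog_arm(motion=[[[1,0.13,0,0,0,0,0],[1,0.13,0,0,0,0,0],[1,0.13,0,0,0,0,0]]])

```text
time_s: 3.05
tool_pos: [0.4468, 0.0705, 0.4216]
tool_rot: [179.9, -0.0, 100.5]
force: [-0.5, 0.7, -0.5]
grip_width: 0.0869
grasp_force: 0.0
```

>>> jog_arm(motion=[[[1,0.13,0,0,0,0,0],[1,0.13,0,0,0,0,0],[1,0.13,0,0,0,0,0]]])

```text
time_s: 3.35
tool_pos: [0.4416, 0.1711, 0.4214]
tool_rot: [179.9, -0.1, 100.5]
force: [0.6, -0.2, 1.4]
grip_width: 0.0868
grasp_force: 0.0
```

>>> jog_arm(motion=[[[1,0.13,0,0,0,0,0],[1,0.13,0,0,0,0,0],[1,0.13,0,0,0,0,0],[1,0.13,0,0,0,0,0],[1,0.13,0,0,0,0,0]]])

```text
time_s: 3.85
tool_pos: [0.4399, 0.2631, 0.4205]
tool_rot: [180.0, 0.1, 99.8]
force: [-0.2, -0.5, 0.0]
grip_width: 0.087
grasp_force: 0.0
```

```bash
python3 - <<'E'
from look import *
p,d=shot('wrist','w_bask.png');print(pose()[:1],pose()[2]['tool_rot'],pose()[2]['time_s'])
X=wristcloud(d);np.save('/tmp/X.npy',X)
E
```

```text
(array([0.43991176, 0.26293101, 0.42054992]),) [1.79981738e+02 7.29062828e-02 9.97005206e+01] 3.9
```

View pics/w_bask.png

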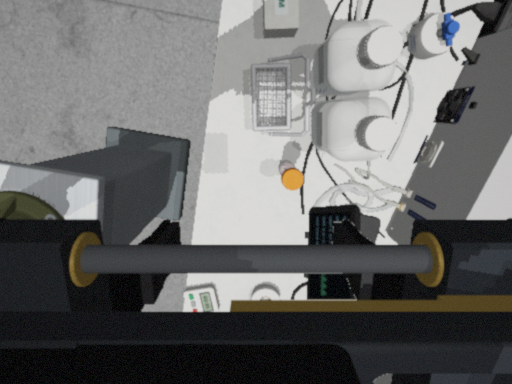

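The picture shows the basket rim with corners near (252,64) and (292,132). The folded handle runs out to about (307,60-133), next to the bottles at (360,55) and (355,128), with the tube cap at (291,179). Now I'll fit the rim.

```bash
python3 - <<'E'
from look import *
X=np.load('/tmp/X.npy');p=np.load('/tmp/wrist.npz')['p']
sub=X[55:140,245:318].reshape(-1,3)
h=np.histogram(sub[:,2],np.arange(0,.12,.004));print(h[0])
def rect(n,Q):
    (c,sz,a)=cv2.minAreaRect((Q[:,:2]*1000).astype(np.float32)); print(n,len(Q),np.round(c,1),np.round(sz,1),round(a,1))
Q=sub[(sub[:,2]>.049)&(sub[:,2]<.060)];rect('rim',Q)
x,y=Q[:,0],Q[:,1]
# free-side rim line: min-x points per y bin
bins=np.arange(Q[:,1].min(),Q[:,1].max(),.006)
L=[]
for b in bins:
    q=Q[(y>=b)&(y<b+.006)]
    if len(q): print(b.round(3),q[:,0].min().round(4),q[:,0].max().round(4),q[:,2].max().round(4)); L.append((b+.003,q[:,0].min()))
H=sub[(sub[:,2]>.078)&(sub[:,2]<.10)];rect('handle',H);print(H.min(0),H.max(0))
B=X[20:170,315:400].reshape(-1,3);B=B[(B[:,2]>.06)&(B[:,2]<.15)&(B[:,0]<.62)];print('bottle near x per y')
for b in np.arange(.26,.5,.02):
    q=B[(B[:,1]>=b)&(B[:,1]<b+.02)]
    if len(q)>5: print(b.round(2),q[:,0].min().round(3))
E
```

```text
[2719  506   43   17   88  101   51   49   10   40   15   27   45  561
  469   35   27   26   27   30   17   29   86  262   80   32    0    0
    0]
rim 1066 [471.3 361.7] [106.7 124.7] 11.1
0.299 0.4307 0.4728 0.0596
0.305 0.428 0.5357 0.0596
0.311 0.4269 0.5349 0.0599
0.317 0.4261 0.5341 0.0597
0.323 0.4251 0.5327 0.0598
0.329 0.424 0.5313 0.0599
0.335 0.4214 0.5294 0.0574
0.341 0.4203 0.5281 0.06
0.347 0.4193 0.484 0.0576
0.353 0.4184 0.4836 0.058
0.359 0.4173 0.4826 0.0578
0.365 0.4163 0.4811 0.058
0.371 0.4153 0.4799 0.0582
0.377 0.4143 0.4787 0.059
0.383 0.4134 0.4777 0.0579
0.389 0.4107 0.4762 0.0576
0.395 0.4098 0.475 0.0589
0.401 0.4095 0.4738 0.0586
0.407 0.4262 0.4729 0.0579
0.413 0.4342 0.4715 0.06
0.419 0.4417 0.4505 0.0599
handle 495 [496.5 368.1] [ 30.2 119.4] 11.4
[0.46985213 0.30724811 0.0780272 ] [0.51433683 0.42498769 0.09999367]
bottle near x per y
0.28 0.538
0.3 0.534
0.32 0.529
0.34 0.527
0.36 0.509
0.38 0.518
0.4 0.513
0.42 0.509
0.44 0.508
0.46 0.52
```

```bash
cat >> look.py <<'E'
BX=np.array([np.cos(np.radians(11.2)),np.sin(np.radians(11.2)),0]);BY=np.array([-BX[1],BX[0],0])
E
python3 - <<'E'
from look import *
c=np.array([.450,.359,0]);r=tool(101.2,10);z=r.apply([0,0,1]);print(z,r.apply([0,1,0]))
g=c-.028*BX+[0,0,.052]-.003*z
plan([(g-.12*z,r),(g,r)])
E
```

```text
[ 0.17034108  0.03372844 -0.98480775] [0.96605224 0.19128349 0.17364818]
from [0.4399 0.2629 0.4205] [1.80e+02 1.00e-01 9.97e+01]
   [0.372, -0.094, 1.0, -0.022, 0.0, -0.003] x 3
   [0.377, -0.161, 1.0, -0.023, 0.001, -0.004] x 3
   [0.173, -0.105, 0.454, -0.01, 0.0, -0.001] x 1
   [0.0, 0.001, 1.0, -0.0, 0.0, -0.0] x 3
   [0.0, 0.001, 0.2, -0.0, 0.0, -0.0] x 1
to [0.422  0.3534 0.055 ] [170.1   0.  101.2]
```

>>> jog_arm(motion=[[[0.37,-0.09,1,-0.022,0,-0.003,0.54],[0.37,-0.09,1,-0.022,0,-0.003,0.54],[0.37,-0.09,1,-0.022,0,-0.003,0.54]]])

```text
time_s: 4.2
tool_pos: [0.4206, 0.2981, 0.3164]
tool_rot: [176.3, 0.3, 100.4]
force: [-0.4, -1.0, 0.2]
grip_width: 0.0705
grasp_force: 0.0
```

>>> jog_arm(motion=[[[0.38,-0.16,1,-0.023,0.001,-0.004,0.54],[0.38,-0.16,1,-0.023,0.001,-0.004,0.54],[0.38,-0.16,1,-0.023,0.001,-0.004,0.54]]])

```text
time_s: 4.5
tool_pos: [0.4061, 0.3341, 0.2174]
tool_rot: [172.1, 0.1, 101.2]
force: [-0.0, 0.3, 0.1]
grip_width: 0.0474
grasp_force: 0.0
```

>>> jog_arm(motion=[[[0.17,-0.1,0.45,-0.01,0,-0.001,0.54],[0.17,-0.1,0.45,-0.01,0,-0.001,0.54],[0.17,-0.1,0.45,-0.01,0,-0.001,0.54],[0.17,-0.1,0.45,-0.01,0,-0.001,0.54]]])

```text
time_s: 4.9
tool_pos: [0.4038, 0.3518, 0.1764]
tool_rot: [170.0, -0.2, 101.2]
force: [-0.1, -0.0, 1.0]
grip_width: 0.0402
grasp_force: 0.0
```

```bash
python3 - <<'E'
from look import *
p,d=shot('wrist','w_b2.png')
c=np.array([.450,.359,0]);r=tool(101.2,10);z=r.apply([0,0,1])
g=c-.028*BX+[0,0,.052]-.003*z
plan([(g,r)]); print(pose()[2]['grip_width'])
X=wristcloud(d).reshape(-1,3)
q=X[(X[:,2]>.049)&(X[:,2]<.060)&(X[:,0]<.5)&(X[:,0]>.38)&(X[:,1]>.28)&(X[:,1]<.45)]
for b in np.arange(.29,.44,.01):
    a=q[(q[:,1]>=b)&(q[:,1]<b+.01)]
    if len(a)>3: print(b.round(3),len(a),a[:,0].min().round(4),a[:,0].max().round(4),a[:,2].max().round(4))
E
```

```text
from [0.4037 0.3518 0.1763] [ 1.699e+02 -1.000e-01  1.012e+02]
   [-0.019, -0.026, 1.0, 0.0, -0.001, -0.0] x 3
   [-0.003, -0.006, 0.227, 0.0, 0.0, -0.0] x 1
to [0.422  0.3535 0.055 ] [169.9   0.  101.2]
0.04047736917825207
0.3 158 0.4264 0.4708 0.0579
0.31 326 0.4249 0.4702 0.0579
0.32 94 0.4229 0.4323 0.0575
0.33 141 0.4211 0.4863 0.0574
0.34 176 0.4189 0.485 0.0582
0.35 182 0.417 0.4826 0.0572
0.36 185 0.415 0.4808 0.0583
0.37 190 0.4131 0.4789 0.0586
0.38 197 0.4114 0.4772 0.0579
0.39 207 0.4093 0.4743 0.0575
0.4 505 0.4089 0.4734 0.0581
0.41 312 0.4315 0.4703 0.0599
0.42 26 0.4413 0.4524 0.0598
```

View pics/w_b2.png

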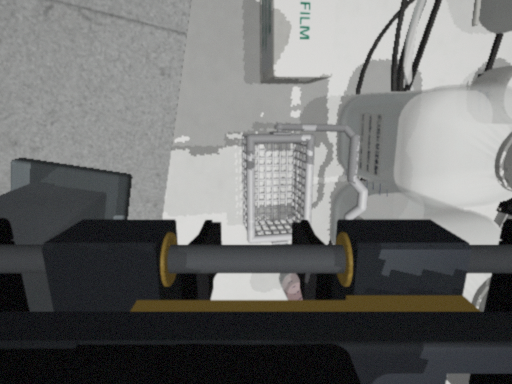

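The rim is confirmed: the free side is the left edge at (250,190), with the handle to the right at (355,190). I descend and grip.

>>> jog_arm(motion=[[[-0.02,-0.03,0.5,0,0,0,0.54],[-0.02,-0.03,0.8,0,0,0,0.54],[-0.02,-0.03,1,0,0,0,0.54],[-0.02,-0.03,1,0,0,0,0.54]]])

```text
time_s: 5.35
tool_pos: [0.4161, 0.351, 0.0735]
tool_rot: [170.3, 0.0, 101.2]
force: [-0.6, -0.0, 0.2]
grip_width: 0.0397
grasp_force: 0.0
```

>>> jog_arm(motion=[[[0,0,0.1,0,0,0,0.54],[0,0,0.22,0,0,0,0.54],[0,0,0.22,0,0,0,0.54]]])

```text
time_s: 5.65
tool_pos: [0.4194, 0.3527, 0.0525]
tool_rot: [170.1, -0.0, 101.3]
force: [0.4, -0.4, 0.6]
grip_width: 0.0402
grasp_force: 0.0
```

```bash
python3 - <<'E'
from look import *
c=np.array([.450,.359,0]);r=tool(101.2,10);z=r.apply([0,0,1])
g=c-.028*BX+[0,0,.052]-.003*z
plan([(g,r)]); o=pose()[2];print(o['grip_width'],o['force'])
E
```

```text
from [0.4194 0.3527 0.0525] [170.1  -0.  101.3]
   [0.002, 0.031, -0.019, -0.001, -0.0, 0.001] x 1
to [0.422  0.3534 0.0549] [169.9  -0.  101.1]
0.040166525324707485 [ 0.39473524 -0.38719201  0.62403215]
```

>>> jog_arm(motion=[[[0,0.03,-0.02,0,0,0,0.54],[0,0.03,-0.02,0,0,0,1],[0,0.03,-0.02,0,0,0,1],[0,0.03,-0.02,0,0,0,1],[0,0.03,-0.02,0,0,0,1]]], grip_force=30)

```text
time_s: 6.15
tool_pos: [0.4216, 0.354, 0.0556]
tool_rot: [170.1, -0.0, 101.4]
force: [0.2, 1.1, -0.5]
grip_width: 0.0157
grasp_force: 0.0
```

>>> jog_arm(motion=[[[0,0,0,0,0,0,1],[0,0,0,0,0,0,1]]])

```text
time_s: 6.35
tool_pos: [0.421, 0.3538, 0.0552]
tool_rot: [170.2, -0.0, 101.4]
force: [-1.7, -0.9, 0.9]
grip_width: 0.0067
grasp_force: 29.9
```

```bash
python3 - <<'E'
from look import *
p,r,o=pose();print(o['grip_width'],o['force'],o['grasp_force'])
r2=tool(101.2,10)
a=p-.10*BX; plan([(a,r2),(a+[0,-.09,0],r2),(a+[0.0,-.18,0],r2),(a+[0.03,-.25,0],r2)])
E
```

```text
0.006676380451684536 [-1.74377642 -0.9387062   0.94840683] 29.878064249642193
from [0.421  0.3538 0.0552] [170.2  -0.  101.4]
   [0.003, -0.985, -0.171, -0.001, -0.0, 0.001] x 2
   [-0.883, -0.172, -0.031, 0.0, -0.0, -0.0] x 2
   [-0.883, -0.172, -0.032, 0.0, -0.0, -0.0] x 2
   [-0.745, 0.156, 0.027, 0.0, -0.0, -0.0] x 2
to [0.3529 0.0843 0.0552] [ 1.700e+02 -1.000e-01  1.012e+02]
```

```bash
python3 - <<'E'
from look import *
t=np.load('/tmp/top.npz');s=np.load('/tmp/scene.npz')
C=np.vstack([cloud('top',t['d']).reshape(-1,3),cloud('scene',s['d']).reshape(-1,3),np.load('/tmp/X.npy').reshape(-1,3)])
for z0,z1 in((.03,.1),(.1,.14),(.14,.21)):
  for y in np.arange(0,.26,.02):
    q=C[(C[:,1]>=y)&(C[:,1]<y+.02)&(C[:,2]>z0)&(C[:,2]<z1)&(C[:,0]<.75)&(C[:,0]>.4)]
    if len(q)>4: print(z0,y.round(2),len(q),np.percentile(q[:,0],[1,50,99]).round(3))
q=C[(C[:,2]<.02)&(C[:,2]>-.02)]
for y in (.1,.2,.3,.38): 
  a=q[abs(q[:,1]-y)<.01]; a=a[a[:,0]>.2]; print('edge',y,np.sort(a[:,0])[:4].round(3))
E
```

```text
0.03 0.02 116 [0.57  0.578 0.592]
0.03 0.04 214 [0.566 0.579 0.589]
0.03 0.06 240 [0.562 0.579 0.588]
0.03 0.08 128 [0.562 0.577 0.591]
0.03 0.1 144 [0.561 0.574 0.667]
0.03 0.12 350 [0.554 0.572 0.631]
0.03 0.14 542 [0.557 0.579 0.717]
0.03 0.16 787 [0.56  0.588 0.715]
0.03 0.18 760 [0.564 0.594 0.719]
0.03 0.2 525 [0.583 0.714 0.721]
0.03 0.22 527 [0.484 0.719 0.724]
0.03 0.24 796 [0.482 0.709 0.728]
0.1 0.02 34 [0.581 0.589 0.604]
0.1 0.04 179 [0.583 0.593 0.609]
0.1 0.06 319 [0.584 0.597 0.609]
0.1 0.08 300 [0.586 0.6   0.609]
0.1 0.1 146 [0.583 0.602 0.611]
0.1 0.12 99 [0.586 0.6   0.615]
0.1 0.14 128 [0.587 0.604 0.732]
0.1 0.16 175 [0.59  0.612 0.715]
0.1 0.18 253 [0.592 0.609 0.719]
0.1 0.2 353 [0.595 0.61  0.722]
0.1 0.22 449 [0.484 0.719 0.725]
0.1 0.24 674 [0.483 0.515 0.728]
0.14 0.0 14 [0.616 0.618 0.625]
0.14 0.02 15 [0.607 0.615 0.619]
0.14 0.04 44 [0.598 0.611 0.624]
0.14 0.06 121 [0.601 0.613 0.628]
0.14 0.08 233 [0.604 0.614 0.628]
0.14 0.1 81 [0.606 0.613 0.628]
0.14 0.12 30 [0.607 0.614 0.621]
0.14 0.14 74 [0.607 0.717 0.749]
0.14 0.16 156 [0.705 0.715 0.749]
0.14 0.18 156 [0.705 0.716 0.748]
0.14 0.2 145 [0.711 0.719 0.748]
0.14 0.22 240 [0.715 0.724 0.747]
0.14 0.24 684 [0.719 0.727 0.749]
edge 0.1 [0.336 0.336 0.337 0.337]
edge 0.2 [0.335 0.336 0.338 0.338]
edge 0.3 [0.337 0.337 0.338 0.338]
edge 0.38 [0.336 0.337 0.337 0.338]
```

```bash
python3 - <<'E'
from look import *
p,r,o=pose();r2=tool(101.2,10)
plan([(p+d,r2) for d in([-.054,-.011,.001],[-.052,-.079,.001],[-.042,-.149,0.0005])])
E
```

```text
from [0.421  0.3538 0.0552] [170.2  -0.  101.4]
   [-0.001, -0.541, -0.104, -0.001, -0.0, 0.001] x 2
   [-0.671, -0.111, -0.02, 0.0, -0.0, -0.0] x 2
   [-0.706, -0.038, -0.003, 0.0, -0.0, -0.0] x 2
to [0.379  0.2048 0.0557] [ 1.700e+02 -1.000e-01  1.012e+02]
```

>>> jog_arm(motion=[[[0,-0.15,-0.03,0,0,0,1],[0,-0.3,-0.06,0,0,0,1],[0,-0.45,-0.085,0,0,0,1],[0,-0.54,-0.1,0,0,0,1],[0,-0.54,-0.1,0,0,0,1]]])

```text
time_s: 6.85
tool_pos: [0.3657, 0.3424, 0.0556]
tool_rot: [170.2, 0.1, 101.4]
force: [-1.9, -1.0, -0.7]
grip_width: 0.007
grasp_force: 29.9
```

>>> jog_arm(motion=[[[-0.2,-0.03,-0.005,0,0,0,1],[-0.4,-0.06,-0.01,0,0,0,1],[-0.55,-0.09,-0.015,0,0,0,1],[-0.67,-0.11,-0.02,0,0,0,1],[-0.67,-0.11,-0.02,0,0,0,1]]])

```text
time_s: 7.35
tool_pos: [0.3705, 0.2728, 0.0558]
tool_rot: [170.1, 0.1, 101.2]
force: [-0.9, -1.1, -2.4]
grip_width: 0.007
grasp_force: 29.8
```

>>> jog_arm(motion=[[[-0.2,-0.01,0,0,0,0,1],[-0.4,-0.02,0,0,0,0,1],[-0.55,-0.03,0,0,0,0,1],[-0.7,-0.04,-0.003,0,0,0,1],[-0.7,-0.04,-0.003,0,0,0,1]]])

```text
time_s: 7.85
tool_pos: [0.3803, 0.2043, 0.0557]
tool_rot: [170.1, 0.0, 101.2]
force: [-0.4, -1.3, -1.9]
grip_width: 0.0065
grasp_force: 29.9
```

```bash
python3 - <<'E'
from look import *
s=[shot('scene')[0],shot('top')[0]]
a=cv2.resize(s[0][200:340,80:230],None,fx=2.6,fy=2.6);b=cv2.resize(s[1][180:320,80:230],None,fx=2.6,fy=2.6)
cv2.imwrite('pics/drag.png',np.hstack([a,b])[:,:,::-1])
p,r,o=pose();print(p,o['tool_rot'],o['force'],o['grip_width'],o['grasp_force'])
E
```

```text
[0.37999365 0.20656787 0.05580615] [ 1.70072395e+02 -6.31726020e-02  1.01372080e+02] [-0.1011685   0.08241563 -2.60868885] 0.006833085001022877 29.858712202403694
```

View pics/drag.png

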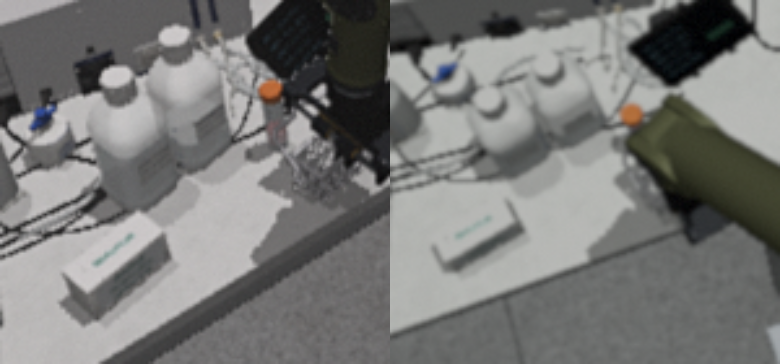

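The basket came along between the jaws and stands just in front of the tube, with the bottles and film box unmoved. The force reading says it is slightly lifted. I lower it, release and retreat.

>>> jog_arm(motion=[[[0,0,0.01,0,0,0,1],[0,0,0.015,0,0,0,1],[0,0,0.015,0,0,0,0.6],[0,0,0.015,0,0,0,0.6],[0,0,0.015,0,0,0,0.54]]])

```text
time_s: 8.45
tool_pos: [0.3804, 0.2067, 0.0543]
tool_rot: [170.1, -0.1, 101.4]
force: [-0.3, -0.2, -0.2]
grip_width: 0.0235
grasp_force: 0.0
```

>>> jog_arm(motion=[[[0,0,0,0,0,0,0.54],[0,0,-0.1,0,0,0,0.54],[0,0,-0.4,0,0,0,0.54],[0,0,-0.8,0,0,0,0.54],[0,0,-1,0,0,0,0.54]]])

```text
time_s: 8.95
tool_pos: [0.3649, 0.2019, 0.153]
tool_rot: [169.9, -0.0, 101.2]
force: [0.4, -0.8, -0.1]
grip_width: 0.0399
grasp_force: 0.0
```

>>> jog_arm(motion=[[[-1,0,-0.6,0,0,0,0.54],[-1,0,-0.6,0,0,0,0.54],[-1,0,-0.6,0,0,0,0.54],[-1,0,-0.6,0,0,0,0.54]]])

```text
time_s: 9.35
tool_pos: [0.391, 0.1056, 0.1961]
tool_rot: [171.8, -0.2, 101.2]
force: [-0.0, -0.1, 0.1]
grip_width: 0.0398
grasp_force: 0.0
```

```bash
python3 - <<'E'
from look import *
p,d=shot('wrist','w_b3.png'); o=pose()[2]; print(o['tool_pos'],o['tool_rot'],o['time_s'])
X=wristcloud(d);np.save('/tmp/X3.npy',X);X=X.reshape(-1,3)
S=X[(X[:,0]>.34)&(X[:,0]<.54)&(X[:,1]>.1)&(X[:,1]<.3)]
q=S[(S[:,2]>.049)&(S[:,2]<.060)&(S[:,0]<.47)]
for b in np.arange(.12,.3,.01):
    a=q[(q[:,1]>=b)&(q[:,1]<b+.01)]
    if len(a)>3: print(b.round(3),len(a),a[:,0].min().round(4),a[:,0].max().round(4),np.median(a[:,2]).round(4))
H=S[(S[:,2]>.078)&(S[:,2]<.10)]
(c,sz,a)=cv2.minAreaRect((H[:,:2]*1000).astype(np.float32));print(c,sz,a)
T=H[H[:,2]>.088]
for b in np.arange(.12,.3,.01):
    a=T[(T[:,1]>=b)&(T[:,1]<b+.01)]
    if len(a)>3: print('bar',b.round(3),len(a),a.mean(0).round(4),a.max(0).round(3))
E
```

```text
[0.39102695 0.10217518 0.19467787] [172.03090159  -0.30751072 100.90766598] 9.4
0.15 294 0.3862 0.4375 0.0543
0.16 459 0.3844 0.4486 0.0543
0.17 193 0.3826 0.4475 0.0543
0.18 195 0.3808 0.4472 0.0543
0.19 184 0.379 0.444 0.0544
0.2 208 0.3765 0.4424 0.0543
0.21 211 0.3746 0.4405 0.0543
0.22 217 0.3728 0.4383 0.0545
0.23 225 0.371 0.4368 0.0543
0.24 241 0.369 0.4344 0.0542
0.25 653 0.3686 0.433 0.0544
0.26 320 0.3912 0.4304 0.0544
0.27 13 0.4045 0.4117 0.0575
(496.3917236328125, 225.99783325195312) (107.66790008544922, 121.7123794555664) 10.313858032226562
bar 0.16 43 [0.4683 0.1678 0.0905] [0.472 0.17  0.094]
bar 0.17 111 [0.4676 0.175  0.0914] [0.473 0.18  0.094]
bar 0.18 118 [0.4656 0.185  0.0914] [0.47  0.19  0.093]
bar 0.19 120 [0.4638 0.1951 0.0914] [0.469 0.2   0.093]
bar 0.2 148 [0.4638 0.2052 0.0932] [0.47  0.21  0.098]
bar 0.21 150 [0.4671 0.2149 0.0972] [0.472 0.22  0.1  ]
bar 0.22 229 [0.4731 0.2259 0.0959] [0.503 0.23  0.1  ]
bar 0.23 261 [0.467  0.2346 0.093 ] [0.491 0.24  0.1  ]
bar 0.24 176 [0.4608 0.2448 0.0917] [0.49 0.25 0.1 ]
bar 0.25 146 [0.4525 0.255  0.0916] [0.491 0.26  0.099]
bar 0.26 154 [0.4501 0.2649 0.0915] [0.456 0.27  0.094]
bar 0.27 4 [0.4514 0.2703 0.0912] [0.453 0.271 0.092]
```

View pics/w_b3.png

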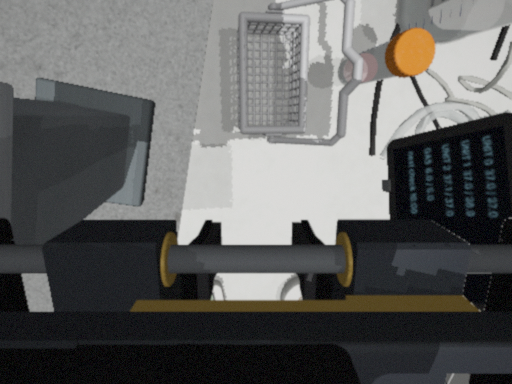

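The basket stands upright and released, about 0.2 m from bottle 2. Its handle bar runs at (345,20-140) in the image, and the tube at (370,65) is untouched. Next I grip the -y bar.

```bash
python3 - <<'E'
from look import *
r=tool(101.1,15);z=r.apply([0,0,1])
g=np.array([.4658,.188,.090])+.005*z
plan([(g-.08*z,r),(g,r)])
E
```

```text
from [0.391  0.1022 0.1947] [172.   -0.3 100.9]
   [0.699, 0.651, 0.42, -0.039, -0.001, -0.001] x 3
   [-0.001, -0.0, 0.8, -0.0, -0.0, -0.0] x 2
to [0.4671 0.1883 0.0852] [ 1.65e+02 -1.00e-01  1.01e+02]
```

>>> jog_arm(motion=[[[0.7,0.65,0.2,-0.039,0,0,0.65],[0.7,0.65,0.42,-0.039,0,0,0.65],[0.7,0.65,0.42,-0.039,0,0,0.65],[0.7,0.65,0.42,-0.039,0,0,0.65],[0.7,0.65,0.42,-0.039,0,0,0.65]]])

```text
time_s: 9.9
tool_pos: [0.4433, 0.1897, 0.1616]
tool_rot: [165.0, -0.2, 101.4]
force: [0.7, -0.7, 0.3]
grip_width: 0.0303
grasp_force: 0.0
```

```bash
python3 - <<'E'
from look import *
r=tool(101.1,15);z=r.apply([0,0,1])
g=np.array([.4658,.188,.090])+.005*z
plan([(g-.03*z,r),(g,r)]);print(pose()[2]['grip_width'])
E
```

```text
from [0.4433 0.1897 0.1616] [165.   -0.2 101.4]
   [-0.062, 0.025, 0.498, -0.0, -0.001, 0.001] x 2
   [-0.0, -0.0, 0.3, -0.0, -0.0, 0.0] x 1
to [0.4671 0.1883 0.0851] [165.   -0.  101.1]
0.03026583242153377
```

>>> jog_arm(motion=[[[-0.06,0.025,0.25,0,0,0,0.65],[-0.06,0.025,0.5,0,0,0,0.65],[-0.06,0.025,0.65,0,0,0,0.65],[-0.06,0.025,0.8,0,0,0,0.65],[-0.06,0.025,0.8,0,0,0,0.65]]])

```text
time_s: 10.4
tool_pos: [0.4666, 0.1876, 0.0841]
tool_rot: [165.1, -0.2, 101.3]
force: [-0.8, -0.2, 1.3]
grip_width: 0.0304
grasp_force: 0.0
```

```bash
python3 - <<'E'
from look import *
r=tool(101.1,15);z=r.apply([0,0,1])
g=np.array([.4658,.188,.090])+.005*z
plan([(g,r)]);o=pose()[2];print(o['grip_width'],o['force'])
E
```

```text
from [0.4666 0.1876 0.0841] [165.1  -0.2 101.3]
   [0.006, 0.008, -0.009, -0.001, -0.001, 0.001] x 1
to [0.467  0.1883 0.0852] [164.9  -0.  101. ]
0.030373194958178952 [-0.76447488 -0.16884899  1.3078038 ]
```

>>> jog_arm(motion=[[[0,0.008,-0.009,0,0,0,0.8],[0,0.008,-0.009,0,0,0,1],[0,0.008,-0.009,0,0,0,1],[0,0.008,-0.009,0,0,0,1],[0,0.008,-0.009,0,0,0,1]]], grip_force=6)

```text
time_s: 10.9
tool_pos: [0.4681, 0.1895, 0.0867]
tool_rot: [164.9, -0.2, 101.4]
force: [0.0, -0.7, 1.3]
grip_width: 0.0075
grasp_force: 6.0
```

```bash
python3 - <<'E'
from look import *
p,r,o=pose();print(p,o['grip_width'],o['force'],o['grasp_force'])
for e in range(45,91,5):
    a=np.radians(e);b=np.radians(40.)
    d=.068*((np.cos(a)-np.cos(b))*BX+(np.sin(a)-np.sin(b))*np.array([0,0,1]))
    print(e,(r.inv().apply(d)*10).round(3))
E
```

```text
[0.46813975 0.18946301 0.08665565] 0.007511983818419748 [ 0.02062622 -0.65668028  1.32012281] 5.998014137148857
45 [ 0.    -0.027 -0.053]
50 [ 0.001 -0.059 -0.103]
55 [ 0.001 -0.095 -0.15 ]
60 [ 0.001 -0.135 -0.194]
65 [ 0.001 -0.179 -0.234]
70 [ 0.002 -0.226 -0.27 ]
75 [ 0.002 -0.276 -0.302]
80 [ 0.002 -0.329 -0.329]
85 [ 0.002 -0.383 -0.352]
90 [ 0.003 -0.44  -0.37 ]
```

>>> jog_arm(motion=[[[0,-0.027,-0.053,0,0,0,1],[0,-0.06,-0.103,0,0,0,1],[0,-0.095,-0.15,0,0,0,1],[0,-0.135,-0.194,0,0,0,1],[0,-0.18,-0.234,0,0,0,1]]])

```text
time_s: 11.4
tool_pos: [0.4455, 0.1847, 0.1052]
tool_rot: [164.8, -0.2, 101.4]
force: [2.4, -0.5, 2.9]
grip_width: 0.008
grasp_force: 6.0
```

>>> jog_arm(motion=[[[0,-0.046,-0.036,0,0,0,1],[0,-0.096,-0.068,0,0,0,1],[0,-0.149,-0.095,0,0,0,1],[0,-0.204,-0.118,0,0,0,1],[0,-0.23,-0.127,0,0,0,1]]])

```text
time_s: 11.9
tool_pos: [0.42, 0.1796, 0.1113]
tool_rot: [164.9, -0.2, 101.4]
force: [1.5, -2.4, 6.4]
grip_width: 0.0076
grasp_force: 6.0
```

```bash
python3 - <<'E'
from look import *
p,d=shot('wrist','w_up.png');q,r,o=pose();print(q,o['tool_rot'],o['grip_width'],o['force'],o['grasp_force'])
X=wristcloud(d).reshape(-1,3)
S=X[(X[:,0]>.3)&(X[:,0]<.5)&(X[:,1]>.12)&(X[:,1]<.3)]
for lo,hi in((.049,.06),(.1,.14)):
  for b in np.arange(.15,.3,.01):
    a=S[(S[:,1]>=b)&(S[:,1]<b+.01)&(S[:,2]>lo)&(S[:,2]<hi)]
    if len(a)>3: print(lo,b.round(3),len(a),a[:,0].min().round(4),a[:,0].max().round(4),a[:,2].max().round(4))
E
```

```text
[0.419687   0.17950343 0.11122948] [164.92303242  -0.18881806 101.39858834] 0.007661496710048261 [ 0.62037901 -2.31271248  6.82051094] 6.006564348936081
0.049 0.16 22 0.4184 0.4208 0.0572
0.049 0.17 162 0.3837 0.4477 0.0571
0.049 0.18 214 0.3815 0.4471 0.0577
0.049 0.19 187 0.3796 0.3886 0.0572
0.049 0.2 192 0.3775 0.3866 0.0575
0.049 0.21 211 0.3749 0.4409 0.0574
0.049 0.22 293 0.373 0.4977 0.0588
0.049 0.23 430 0.371 0.4948 0.0599
0.049 0.24 443 0.3691 0.4879 0.06
0.049 0.25 901 0.3679 0.4957 0.0599
0.049 0.26 493 0.3839 0.4311 0.0594
0.049 0.27 12 0.3934 0.3957 0.0599
0.1 0.15 37 0.4212 0.4264 0.1129
0.1 0.16 122 0.4121 0.4274 0.1398
0.1 0.17 31 0.4111 0.4196 0.1394
0.1 0.18 755 0.4035 0.4286 0.1302
0.1 0.19 479 0.4124 0.434 0.1336
0.1 0.2 304 0.4108 0.4192 0.1298
0.1 0.21 373 0.4087 0.418 0.1291
0.1 0.22 579 0.4061 0.4997 0.1287
0.1 0.23 1013 0.4039 0.4999 0.1203
0.1 0.24 1107 0.4021 0.5 0.1192
0.1 0.25 979 0.4 0.4999 0.1195
0.1 0.26 377 0.3977 0.4994 0.1194
0.1 0.27 74 0.3978 0.4035 0.1114
```

View pics/w_up.png

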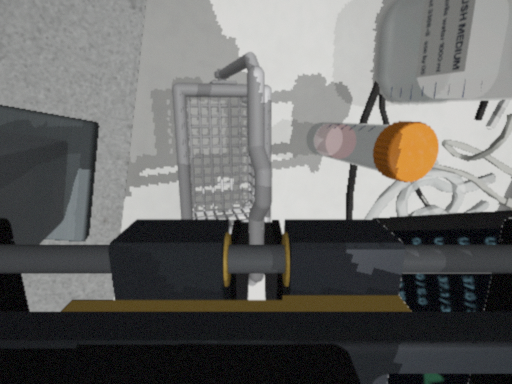

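The handle is upright: its bar runs vertically at column ~258 in the image, gripped at (258,260), and the basket is still level. I tighten and lift.

>>> jog_arm(motion=[[[0,0,0,0,0,0,1],[0,0,0,0,0,0,1],[0,0.005,-0.02,0,0,0,1],[0,0.01,-0.05,0,0,0,1],[0,0.02,-0.08,0,0,0,1]]], grip_force=60)

```text
time_s: 12.45
tool_pos: [0.4178, 0.179, 0.1171]
tool_rot: [165.2, -0.1, 101.4]
force: [0.3, 0.1, -3.2]
grip_width: 0.0061
grasp_force: 60.0
```

>>> jog_arm(motion=[[[0,0.03,-0.12,0,0,0,1],[0,0.07,-0.25,0,0,0,1],[0,0.12,-0.45,0,0,0,1],[0,0.18,-0.65,0,0,0,1],[0,0.18,-0.65,0,0,0,1]]])

```text
time_s: 12.95
tool_pos: [0.4214, 0.1804, 0.1883]
tool_rot: [164.8, -0.3, 101.4]
force: [0.4, 0.4, -3.3]
grip_width: 0.0059
grasp_force: 60.0
```

```bash
python3 - <<'E'
from look import *
q,r,o=pose();print(q,o['tool_rot'],o['grip_width'],o['force'],o['grasp_force'],o['wrist_torque'])
d=shot('wrist')[1]; X=wristcloud(d).reshape(-1,3)
# rim tilt: fit -x rim
S=X[(X[:,0]>.33)&(X[:,0]<.47)&(X[:,1]>.12)&(X[:,1]<.3)&(X[:,2]>.09)&(X[:,2]<.19)]
for b in np.arange(.13,.29,.01):
    a=S[(S[:,1]>=b)&(S[:,1]<b+.01)]
    lo=a[a[:,0]<a[:,0].min()+.008] if len(a) else a
    print(b.round(2),len(a), lo.mean(0).round(4) if len(lo) else '', a[:,2].max().round(3) if len(a) else '')
r2=tool(101.1,15)
plan([(q+[.02,0,.21],r2)])
E
```

```text
[0.42140635 0.18037399 0.18834327] [164.77671192  -0.27846455 101.40404665] 0.005942415707618258 [ 0.42786298  0.39095288 -3.27166446] 60.00294506549835 [-0.14040902  0.23221555 -0.02508689]
0.13 0  
0.14 0  
0.15 28 [0.4244 0.1575 0.1856] 0.188
0.16 216 [0.4022 0.1625 0.094 ] 0.19
0.17 165 [0.3883 0.1764 0.1303] 0.133
0.18 487 [0.3865 0.1853 0.1304] 0.19
0.19 356 [0.3845 0.1953 0.1303] 0.19
0.2 225 [0.3826 0.2052 0.13  ] 0.132
0.21 211 [0.3806 0.2152 0.13  ] 0.132
0.22 280 [0.3786 0.2253 0.1298] 0.19
0.23 375 [0.3766 0.2352 0.1297] 0.19
0.24 388 [0.3746 0.2452 0.1295] 0.19
0.25 899 [0.3739 0.2539 0.1294] 0.19
0.26 878 [0.3909 0.2613 0.1284] 0.19
0.27 148 [0.3994 0.2712 0.1661] 0.186
0.28 0  
from [0.4205 0.1798 0.1865] [164.9  -0.2 101.4]
   [-0.014, 0.376, -1.0, 0.0, -0.001, 0.001] x 3
   [-0.015, 0.374, -0.992, 0.0, -0.001, 0.0] x 3
to [0.4414 0.1804 0.3983] [1.649e+02 1.000e-01 1.011e+02]
```

```bash
python3 - <<'E'
from look import *
q=np.array([.4205,.1798,.1865]);r2=tool(101.1,15)
plan([((.455,.17,.412),r2),((.475,-.03,.412),r2),((.46,-.23,.412),r2),((.42,-.465,.412),r2)])
E
```

```text
from [0.4205 0.1798 0.1865] [164.9  -0.2 101.4]
   [-0.074, 0.427, -1.0, 0.0, -0.001, 0.001] x 3
   [-0.076, 0.427, -1.0, 0.0, -0.001, 0.0] x 3
   [-0.008, 0.041, -0.095, 0.0, 0.0, 0.0] x 1
   [-1.0, -0.092, -0.023, 0.0, 0.0, 0.0] x 3
   [-1.0, -0.092, -0.024, 0.0, 0.0, 0.0] x 3
   [-0.001, -0.0, 0.0, 0.0, 0.0, 0.0] x 1
   [-1.0, -0.267, -0.07, 0.0, 0.0, 0.0] x 3
   [-0.933, -0.249, -0.066, 0.0, 0.0, 0.0] x 2
   [-1.0, -0.367, -0.097, 0.0, 0.0, 0.0] x 3
   [-1.0, -0.367, -0.098, 0.0, 0.0, 0.0] x 3
   [-0.229, -0.084, -0.022, 0.0, 0.0, 0.0] x 1
to [ 0.42  -0.465  0.412] [1.649e+02 1.000e-01 1.011e+02]
```

>>> jog_arm(motion=[[[-0.02,0.1,-0.25,0,0,0,1],[-0.04,0.2,-0.5,0,0,0,1],[-0.06,0.32,-0.75,0,0,0,1],[-0.075,0.43,-1,0,0,0,1]]])

```text
time_s: 13.4
tool_pos: [0.4364, 0.1743, 0.2923]
tool_rot: [165.2, -0.1, 101.4]
force: [1.1, -0.0, -2.8]
grip_width: 0.0059
grasp_force: 60.0
```

>>> jog_arm(motion=[[[-0.02,0.1,-0.25,0,0,0,1],[-0.04,0.22,-0.5,0,0,0,1],[-0.06,0.34,-0.8,0,0,0,1],[-0.08,0.45,-1,0,0,0,1],[-0.08,0.45,-1,0,0,0,1]]])

```text
time_s: 13.9
tool_pos: [0.4574, 0.1703, 0.4032]
tool_rot: [164.8, -0.2, 101.4]
force: [0.6, -0.5, -3.3]
grip_width: 0.0062
grasp_force: 60.0
```

>>> jog_arm(motion=[[[-0.1,-0.01,0,0,0,0,1],[-0.3,-0.03,-0.01,0,0,0,1],[-0.53,-0.05,-0.015,0,0,0,1],[-0.77,-0.07,-0.02,0,0,0,1],[-1,-0.09,-0.024,0,0,0,1]]])

```text
time_s: 14.4
tool_pos: [0.4655, 0.0684, 0.3982]
tool_rot: [165.3, -0.2, 101.4]
force: [0.1, 0.5, -2.8]
grip_width: 0.0061
grasp_force: 60.0
```

>>> jog_arm(motion=[[[-0.25,-0.02,-0.01,0,0,0,1],[-0.5,-0.045,-0.012,0,0,0,1],[-0.75,-0.07,-0.02,0,0,0,1],[-1,-0.09,-0.024,0,0,0,1]]])

```text
time_s: 14.8
tool_pos: [0.4759, -0.0313, 0.3979]
tool_rot: [165.3, -0.2, 101.4]
force: [0.2, 0.1, -2.7]
grip_width: 0.0066
grasp_force: 60.0
```

>>> jog_arm(motion=[[[-0.25,-0.06,-0.017,0,0,0,1],[-0.5,-0.13,-0.035,0,0,0,1],[-0.75,-0.2,-0.052,0,0,0,1],[-1,-0.27,-0.07,0,0,0,1]]])

```text
time_s: 15.2
tool_pos: [0.468, -0.1344, 0.3974]
tool_rot: [165.3, -0.3, 101.4]
force: [1.2, 0.8, -2.4]
grip_width: 0.0062
grasp_force: 60.0
```

>>> jog_arm(motion=[[[-0.25,-0.06,-0.017,0,0,0,1],[-0.5,-0.13,-0.035,0,0,0,1],[-0.75,-0.2,-0.052,0,0,0,1],[-1,-0.27,-0.07,0,0,0,1]]])

```text
time_s: 15.6
tool_pos: [0.4604, -0.2377, 0.3969]
tool_rot: [165.2, -0.3, 101.4]
force: [-0.6, 0.4, -3.2]
grip_width: 0.0063
grasp_force: 60.0
```

>>> jog_arm(motion=[[[-0.25,-0.09,-0.025,0,0,0,1],[-0.5,-0.18,-0.05,0,0,0,1],[-0.75,-0.27,-0.075,0,0,0,1],[-1,-0.37,-0.1,0,0,0,1]]])

```text
time_s: 16.0
tool_pos: [0.4427, -0.343, 0.3968]
tool_rot: [165.2, -0.4, 101.4]
force: [-0.4, -0.4, -4.3]
grip_width: 0.0058
grasp_force: 60.0
```

>>> jog_arm(motion=[[[-0.25,-0.09,-0.025,0,0,0,1],[-0.5,-0.18,-0.05,0,0,0,1],[-0.75,-0.27,-0.075,0,0,0,1],[-0.9,-0.34,-0.09,0,0,0,1],[-1,-0.37,-0.1,0,0,0,1]]])

```text
time_s: 16.5
tool_pos: [0.4242, -0.4492, 0.3966]
tool_rot: [165.2, -0.4, 101.2]
force: [-0.7, -0.1, -2.5]
grip_width: 0.0063
grasp_force: 60.0
```

```bash
cat > hang.py <<'E'
from look import *
H=np.radians(10.6);HX=np.array([np.cos(H),np.sin(H),0]);HY=np.array([-HX[1],HX[0],0]);SEAT=np.array([.491,-.4162,.2125])
def mid(q,r): return q-.005*r.apply([0,0,1])+.034*r.apply([1,0,0])+[0,0,.006]
def look():
    d=shot('wrist')[1];q,r,o=pose();X=wristcloud(d).reshape(-1,3);m=mid(q,r)
    print('tcp',q.round(4),o['tool_rot'].round(1),'w',o['grip_width'].__round__(4),'F',o['force'].round(1),'t',o['time_s'])
    print('mid rel seat (hook x,y,z) mm',(np.array([HX@(m-SEAT),HY@(m-SEAT),m[2]-SEAT[2]])*1000).round(1))
    D=X-m;ax=r.apply([1,0,0]);u=D@ax;v=D@np.cross([0,0,1],ax)*-1
    print('u  n  v  ztop (relative to predicted mid, mm): hump top expected v=0,z=8; bar z=-2')
    for b in np.arange(-22,60,6):
        k=(abs(u*1000-b)<3)&(abs(v)<.02)&(abs(D[:,2])<.025);a=D[k]
        if len(a)>5: print(b,len(a),(np.median(v[k])*1000).round(1),(np.percentile(a[:,2],95)*1000).round(1))
    return q,r,m,X
E
python3 - <<'E'
from hang import *
q,r,m,X=look(); r2=tool(101.1,15)
t=SEAT-.075*HX+[0,0,.028]
plan([(q+[0,0,0]+(t-m)*[1,1,0],r2),(q+(t-m),r2)])
E
```

```text
tcp [ 0.4243 -0.4502  0.3968] [165.2  -0.3 101.1] w 0.0059 F [-1.  -1.5 -3.8] t 16.55
mid rel seat (hook x,y,z) mm [-73.4  12.8 195.3]
u  n  v  ztop (relative to predicted mid, mm): hump top expected v=0,z=8; bar z=-2
-22 539 1.3 5.8
-16 148 0.6 -1.2
-10 157 0.7 4.7
-4 213 1.8 5.5
2 221 1.8 5.4
8 237 1.6 5.4
14 261 1.3 2.8
20 231 1.2 -3.2
26 222 1.3 -4.9
32 221 1.4 -4.7
38 236 1.4 -5.1
44 235 1.3 -5.0
50 231 1.4 -5.3
56 193 0.5 -7.3
from [ 0.4243 -0.4502  0.3968] [165.2  -0.3 101.1]
   [-0.128, -0.016, -0.005, -0.001, -0.002, -0.0] x 1
   [0.002, -0.268, 1.0, -0.0, 0.0, -0.0] x 3
   [0.001, -0.165, 0.617, -0.0, 0.0, -0.0] x 2
to [ 0.4251 -0.463   0.2295] [1.650e+02 1.000e-01 1.011e+02]
```

```bash
sed -i 's/return q-.005\*r.apply(\[0,0,1\])+.034\*r.apply(\[1,0,0\])+\[0,0,.006\]/return q-.005*r.apply([0,0,1])+.035*r.apply([1,0,0])+.001*HX+[0,0,.0033]/' hang.py
python3 - <<'E'
from hang import *
q,r,o=pose();m=mid(q,r);r2=tool(101.1,15)
t=SEAT-.075*HX+[0,0,.028]
plan([(q+(t-m)*[1,1,0],r2),(q+(t-m),r2)])
E
```

```text
from [ 0.4243 -0.4502  0.3968] [165.2  -0.3 101.1]
   [-0.137, -0.026, -0.008, -0.001, -0.002, -0.0] x 1
   [0.001, -0.268, 1.0, -0.0, 0.0, -0.0] x 3
   [0.001, -0.158, 0.591, -0.0, 0.0, -0.0] x 2
to [ 0.4243 -0.4642  0.2322] [1.650e+02 1.000e-01 1.011e+02]
```

>>> jog_arm(motion=[[[-0.07,-0.03,0,0,0,0,1],[-0.14,-0.09,0.24,0,0,0,1],[-0.14,-0.16,0.5,0,0,0,1],[-0.14,-0.23,0.75,0,0,0,1],[-0.14,-0.29,1,0,0,0,1]]])

```text
time_s: 17.05
tool_pos: [0.4274, -0.4606, 0.294]
tool_rot: [165.0, -0.3, 101.5]
force: [0.1, -1.0, -2.6]
grip_width: 0.0062
grasp_force: 60.0
```

>>> jog_arm(motion=[[[0,-0.06,0.22,0,0,0,1],[0,-0.11,0.42,0,0,0,1],[0,-0.15,0.55,0,0,0,1],[0,-0.16,0.59,0,0,0,1],[0,-0.16,0.59,0,0,0,1]]])

```text
time_s: 17.55
tool_pos: [0.4271, -0.4611, 0.2341]
tool_rot: [165.0, -0.2, 101.4]
force: [-0.8, -0.2, -3.6]
grip_width: 0.006
grasp_force: 60.0
```

>>> jog_arm(motion=[[[0,0,0,0,0,0,1],[0,0,0,0,0,0,1],[0,0,0,0,0,0,1]]])

```text
time_s: 17.85
tool_pos: [0.4272, -0.462, 0.2352]
tool_rot: [164.9, -0.1, 101.4]
force: [0.1, 0.3, -2.6]
grip_width: 0.006
grasp_force: 60.0
```

```bash
python3 - <<'E'
from hang import *
q,r,m,X=look(); r2=tool(101.1,15)
p=np.load('/tmp/wrist.npz')['p'];cv2.imwrite('pics/w_app.png',p[:,:,::-1])
# hook rod as seen now
K=X[(X[:,2]>.195)&(X[:,2]<.236)]
e=(K-SEAT)@HX;f=(K-SEAT)@HY
for b in np.arange(-30,80,6):
    k=(abs(e*1000-b)<3)&(abs(f)<.012)
    if k.sum()>4: print('hook',b,k.sum(),(np.median(f[k])*1000).round(1),(np.percentile(K[k,2],95)).round(4))
plan([(q+(SEAT+[0,0,.028]-m),r2),(q+(SEAT+[0,0,-.002]-m),r2)])
E
```

```text
tcp [ 0.4271 -0.4619  0.235 ] [ 1.650e+02 -1.000e-01  1.014e+02] w 0.0058 F [ 0.4 -0.5 -3.2] t 17.9
mid rel seat (hook x,y,z) mm [-72.    1.8  30.7]
u  n  v  ztop (relative to predicted mid, mm): hump top expected v=0,z=8; bar z=-2
-22 390 0.3 8.6
-16 139 -0.5 2.3
-10 167 -0.3 7.8
-4 215 0.8 8.3
2 217 0.6 8.1
8 253 0.6 7.9
14 257 0.3 4.4
20 223 0.2 -1.4
26 219 0.3 -2.4
32 227 0.3 -2.2
38 229 0.4 -2.4
44 237 0.4 -2.5
50 225 0.5 -2.8
56 216 -0.9 -6.5
hook -24 7 -0.4 0.2287
hook -18 170 0.7 0.2302
hook -12 21 2.9 0.2179
hook -6 55 1.6 0.2132
hook 0 92 0.2 0.2126
hook 6 116 0.5 0.215
hook 12 123 0.6 0.218
hook 18 90 0.6 0.2184
hook 24 88 0.3 0.2182
hook 30 79 0.4 0.2186
hook 36 89 0.8 0.2185
hook 42 82 0.5 0.2185
hook 48 76 0.4 0.2185
hook 54 78 0.7 0.2187
hook 60 76 0.4 0.2184
hook 66 71 0.9 0.2182
hook 72 70 0.5 0.2183
hook 78 74 1.0 0.2185
from [ 0.4271 -0.4619  0.235 ] [ 1.650e+02 -1.000e-01  1.014e+02]
   [-0.028, 0.688, 0.213, 0.0, -0.001, 0.001] x 2
   [-0.0, -0.078, 0.29, 0.0, -0.0, 0.0] x 1
to [ 0.4982 -0.4504  0.2023] [165.   -0.  101.2]
```

View pics/w_app.png

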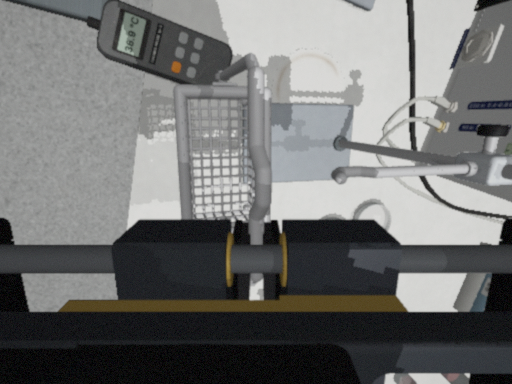

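The image shows the hook tip at (340,175), level with the hump at (262,175), and the offsets are as planned. I move in over the dip.

>>> jog_arm(motion=[[[-0.005,0.14,0.037,0,0,0,1],[-0.01,0.28,0.075,0,0,0,1],[-0.018,0.43,0.115,0,0,0,1],[-0.024,0.58,0.155,0,0,0,1],[-0.028,0.69,0.19,0,0,0,1]]])

```text
time_s: 18.4
tool_pos: [0.5003, -0.4489, 0.2334]
tool_rot: [165.0, -0.2, 101.5]
force: [-0.2, -0.4, -2.8]
grip_width: 0.006
grasp_force: 60.0
```

>>> jog_arm(motion=[[[0,0,0,0,0,0,1],[0,0,0,0,0,0,1],[0,0,0,0,0,0,1]]])

```text
time_s: 18.7
tool_pos: [0.4965, -0.4509, 0.2338]
tool_rot: [165.0, -0.2, 101.3]
force: [-0.8, -0.3, -2.9]
grip_width: 0.0061
grasp_force: 60.0
```

```bash
python3 - <<'E'
from hang import *
q,r,m,X=look(); r2=tool(101.1,15)
plan([(q+(SEAT+[0,0,.008]-m),r2),(q+(SEAT+[0,0,-.001]-m),r2)])
E
```

```text
tcp [ 0.4965 -0.4509  0.2339] [165.   -0.2 101.3] w 0.0058 F [-0.1 -0.4 -2.8] t 18.75
mid rel seat (hook x,y,z) mm [-1.7 -0.2 29.7]
u  n  v  ztop (relative to predicted mid, mm): hump top expected v=0,z=8; bar z=-2
-22 399 0.1 7.6
-16 137 -0.5 2.1
-10 169 -0.1 7.5
-4 282 0.4 8.0
2 449 -1.2 7.9
8 247 0.6 7.9
14 257 0.3 4.7
20 224 0.3 -1.4
26 221 0.3 -2.4
32 232 0.3 -2.2
38 226 0.3 -2.3
44 236 0.5 -2.4
50 225 0.5 -2.7
56 209 -0.7 -6.6
from [ 0.4965 -0.4509  0.2339] [165.   -0.2 101.3]
   [0.001, -0.04, 0.214, -0.0, -0.001, 0.001] x 1
   [-0.0, -0.023, 0.087, -0.0, -0.0, -0.0] x 1
to [ 0.4981 -0.4504  0.2032] [ 1.650e+02 -1.000e-01  1.011e+02]
```

Aligned within 2 mm, so I lower gently onto the hook and watch the force.

>>> jog_arm(motion=[[[0,-0.01,0.06,0,0,0,1],[0,-0.025,0.13,0,0,0,1],[0,-0.04,0.21,0,0,0,1],[0,-0.04,0.21,0,0,0,1]]])

```text
time_s: 19.15
tool_pos: [0.4986, -0.4488, 0.2104]
tool_rot: [165.1, -0.3, 101.4]
force: [-1.1, 0.8, -3.4]
grip_width: 0.0057
grasp_force: 60.0
```

>>> jog_arm(motion=[[[0,-0.006,0.02,0,0,0,1],[0,-0.012,0.045,0,0,0,1],[0,-0.018,0.067,0,0,0,1],[0,-0.023,0.085,0,0,0,1],[0,-0.023,0.085,0,0,0,1]]])

```text
time_s: 19.65
tool_pos: [0.4992, -0.4498, 0.2037]
tool_rot: [165.0, -0.2, 101.4]
force: [-0.5, 0.5, -2.2]
grip_width: 0.0061
grasp_force: 60.0
```

```bash
python3 - <<'E'
from hang import *
look()
E
```

```text
tcp [ 0.4992 -0.4498  0.2039] [165.   -0.2 101.4] w 0.0064 F [-0.6  0.5 -2.8] t 19.7
mid rel seat (hook x,y,z) mm [ 1.1  0.4 -0.4]
u  n  v  ztop (relative to predicted mid, mm): hump top expected v=0,z=8; bar z=-2
-22 392 -0.1 9.0
-16 138 -0.6 2.6
-10 170 -0.1 7.5
-4 496 1.0 17.0
2 926 -1.7 17.5
8 251 0.5 8.1
14 256 0.2 4.8
20 227 0.2 -1.2
26 221 0.2 -2.0
32 233 0.2 -2.0
38 226 0.2 -1.6
44 239 0.2 -1.9
50 224 0.2 -2.0
56 218 -0.9 -6.0
```

Contact should be within a millimetre or two, so I lower a little more.

>>> jog_arm(motion=[[[0,-0.003,0.01,0,0,0,1],[0,-0.005,0.02,0,0,0,1],[0,-0.005,0.02,0,0,0,1]]])

```text
time_s: 20.0
tool_pos: [0.4995, -0.4497, 0.2025]
tool_rot: [164.9, -0.2, 101.4]
force: [-1.0, 1.4, 2.1]
grip_width: 0.0058
grasp_force: 60.0
```

>>> jog_arm(motion=[[[0,-0.002,0.005,0,0,0,1],[0,-0.003,0.01,0,0,0,1],[0,-0.003,0.01,0,0,0,1]]])

```text
time_s: 20.3
tool_pos: [0.4997, -0.4496, 0.2017]
tool_rot: [164.9, -0.2, 101.4]
force: [-1.3, 2.6, 6.1]
grip_width: 0.0059
grasp_force: 60.0
```

>>> jog_arm(motion=[[[0,0.002,-0.008,0,0,0,1],[0,0.002,-0.008,0,0,0,1],[0,0.002,-0.008,0,0,0,1]]], grip_force=4)

```text
time_s: 20.6
tool_pos: [0.4995, -0.4501, 0.2015]
tool_rot: [165.0, -0.1, 101.4]
force: [2.4, 0.1, 0.4]
grip_width: 0.0073
grasp_force: 4.0
```

>>> jog_arm(motion=[[[0,0,0,0,0,0,0.88],[0,0,0,0,0,0,0.8],[0,0,0,0,0,0,0.7],[0,0,0,0,0,0,0.65],[0,0,0,0,0,0,0.65]]])

```text
time_s: 21.1
tool_pos: [0.499, -0.4497, 0.2013]
tool_rot: [165.0, -0.2, 101.4]
force: [-0.5, 0.2, -0.4]
grip_width: 0.0286
grasp_force: 0.0
```

```bash
python3 - <<'E'
from hang import *
look()
E
```

```text
tcp [ 0.499  -0.4497  0.2013] [165.   -0.2 101.4] w 0.0289 F [ 0.5 -0.6  0.2] t 21.15
mid rel seat (hook x,y,z) mm [ 0.9  0.5 -2.9]
u  n  v  ztop (relative to predicted mid, mm): hump top expected v=0,z=8; bar z=-2
-22 288 1.3 14.9
-16 131 0.5 5.5
-10 179 0.9 10.5
-4 530 1.4 19.7
2 943 -1.2 19.9
8 267 1.0 10.4
14 264 0.8 6.3
20 224 1.0 0.7
26 226 1.0 0.4
32 235 1.0 0.4
38 243 0.9 0.3
44 256 0.8 0.4
50 220 0.6 0.0
56 225 -0.2 -5.2
```

The basket hangs on the hook, so I retreat.

>>> jog_arm(motion=[[[0,0,-0.1,0,0,0,0.65],[0,0,-0.25,0,0,0,0.65],[0,0,-0.5,0,0,0,0.65],[0,0,-0.75,0,0,0,0.65],[0,0,-1,0,0,0,0.65]]])

```text
time_s: 21.65
tool_pos: [0.4731, -0.4558, 0.3006]
tool_rot: [164.9, -0.1, 101.3]
force: [0.3, -0.4, -0.3]
grip_width: 0.0303
grasp_force: 0.0
```

>>> jog_arm(motion=[[[0,-0.3,-1,0,0,0,0.65],[0,-0.3,-1,0,0,0,0.65],[0,-0.3,-1,0,0,0,0.65],[0,-0.3,-1,0,0,0,0.65]]])

```text
time_s: 22.05
tool_pos: [0.4187, -0.468, 0.3901]
tool_rot: [164.8, 0.0, 101.2]
force: [0.7, -0.4, -0.2]
grip_width: 0.0305
grasp_force: 0.0
```

>>> jog_arm(motion=[[[0,0,0,0,0,0,0.65],[0,0,0,0,0,0,0.65],[0,0,0,0,0,0,0.65],[0,0,0,0,0,0,0.65],[0,0,0,0,0,0,0.65]]])

```text
time_s: 22.55
tool_pos: [0.4203, -0.466, 0.3862]
tool_rot: [165.0, -0.2, 101.4]
force: [-0.1, -0.6, -0.1]
grip_width: 0.0306
grasp_force: 0.0
```

```bash
python3 - <<'E'
from hang import *
for i in range(2):
    d=shot('wrist')[1];X=wristcloud(d).reshape(-1,3);D=X-SEAT;u=D@HX;v=D@HY
    print(pose()[0].round(3),pose()[2]['time_s'])
    k=(abs(u)<.012)&(X[:,2]>.2)&(X[:,2]<.235)
    for b in range(-66,67,12):
        j=k&(abs(v*1000-b)<6)
        if j.sum()>3: print('bar',b,j.sum(),(u[j].mean()*1000).round(1),X[j,2].max().round(4))
    k=(abs(D[:,2]+.066)<.02)&(abs(v)<.05)
    for b in range(-36,37,6):
        j=k&(abs(u*1000-b)<3)
        if j.sum()>10: print('rim',b,j.sum(),np.percentile(X[j,2],[50,98]).round(4))
    if i==0:
        for _ in range(4): env.read_camera('scene')
p=shot('scene')[0];cv2.imwrite('pics/end.png',cv2.resize(p[100:260,120:380],None,fx=3,fy=3)[:,:,::-1])
E
```

```text
[ 0.42  -0.466  0.386] 22.6
bar -54 46 3.1 0.2106
bar -42 72 3.3 0.2116
bar -30 71 2.8 0.2118
bar -18 75 2.3 0.2166
bar -6 120 1.8 0.2209
bar 6 131 1.3 0.2208
bar 18 79 2.0 0.215
bar 30 82 1.7 0.2109
bar 42 77 1.4 0.2111
bar 54 61 1.3 0.2106
rim -30 221 [0.145  0.1473]
rim -24 287 [0.1456 0.1474]
rim -18 51 [0.1456 0.1484]
rim -12 50 [0.1465 0.1481]
rim -6 44 [0.147  0.1489]
rim 0 43 [0.1474 0.1493]
rim 6 44 [0.1479 0.1494]
rim 12 47 [0.1478 0.1501]
rim 18 35 [0.1485 0.1499]
rim 30 136 [0.1496 0.1512]
rim 36 20 [0.148  0.1498]
[ 0.42  -0.466  0.387] 22.85
bar -54 44 3.5 0.2103
bar -42 72 3.4 0.2111
bar -30 71 3.0 0.2105
bar -18 71 2.5 0.2164
bar -6 120 1.7 0.2216
bar 6 124 1.4 0.221
bar 18 88 1.9 0.2155
bar 30 81 2.0 0.2118
bar 42 76 1.5 0.2107
bar 54 63 1.3 0.2104
rim -30 211 [0.1446 0.1469]
rim -24 284 [0.1454 0.1473]
rim -18 45 [0.1458 0.1474]
rim -12 49 [0.1464 0.1484]
rim -6 48 [0.1465 0.1485]
rim 0 50 [0.147 0.149]
rim 6 48 [0.1475 0.1493]
rim 12 46 [0.1479 0.1494]
rim 18 37 [0.1483 0.1502]
rim 30 128 [0.1494 0.1511]
rim 36 22 [0.148  0.1496]
```

View pics/end.png

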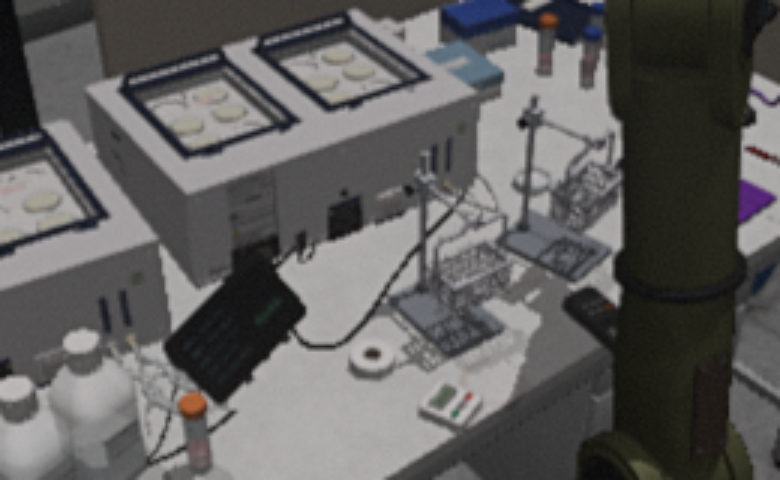

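The basket hangs on stand_1's hook at (585,190), level within about 4° and still. The other hung basket, the bottles, tube and timer are in place, so I hand in.

```bash
python3 -c "
from cell import env
print(env.sign_off())"
```

```text
the job is handed in; nothing more can be done
None
```

The basket now hangs by the middle of its handle on stand_1's empty hook, level within about 4°, still and released, and I've handed the job in at about 23 s; the hand-in call returned no verdict.

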